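# Scan the sample canisters in at the packing counter and box them

## Robot

A 7-joint arm with a two-finger parallel gripper is mounted at the origin on the work surface. World frame = base frame: x ahead of the robot, y to its left, z up, the work surface at z = 0. Lengths are in m, angles in rad, forces in N, time in s.
With the tool pointing down it reaches from about 0.425 to 0.925 m from the base axis. Payload 6.8 kg.
Tool frame: the origin (TCP) lies on the centre line of the jaws, within the pads' length; the fingertips stand 14 mm ahead of it and the grasp point (between the pads) lies 5 mm behind it; z points along the fingers, y is the line along which they close (so a half turn about z gives the same grasp; the last joint's range is limited). The gripper opens to 85 mm and grips with 20 to 120 N. Pads are 22 mm wide; open, the fingers measure 114 mm over their backs; the gripper's body (76 mm by 85 mm) begins 54 mm behind the grasp point. The pads swing forward as they close: fully open they stand 13 mm farther back than shut.
Start: joints at [-1.445, 0.477, 0.022, 1.555, -0.011, 1.109, -0.083], TCP at [0.156, 0.657, 0.245] pointing down, gripper open.
Joint ranges: [-2.96, 2.96], [-0.34, 2.1], [-1.41, 1.46], [0.24, 2.44], [-1.37, 4.51], [0.17, 1.92], [-2.96, 2.96]. Speed limits (rad/s): [2.39, 2.39, 3.14, 3.14, 3.14, 3.14, 3.14].

## Interface

Orientations are given as a unit quaternion [w, x, y, z].
In Python, from station import bot gives the robot as it stands. The module is installed in compiled form; this text tells all that it offers.
- The arm moves only by the tool drive_tool, never from a script. Its argument "commands" is a list of rows, each an object with "hand": the opening, from 0 (shut) to 1 (fully open); "translation": the shift along the world's x, y, z in mm, a list of three; "angular": the turn, a rotation vector about the world's x, y, z in rad, a list of three. In form: [{"hand": hand, "translation": [tx, ty, tz], "angular": [ax, ay, az]}, ...]. A call has 1 to 12 rows; each row is the pose to reach, as a shift and turn from the pose commanded when the call began; what a row does not reach only later rows make up. A row lasts 1/8 s, in which the tool goes at most 62.5 mm and 10.7 degrees, less where a joint would pass 70% of its speed; a pose out of reach is approached as far as the arm can. A call with a gripper value outside its range is refused whole. The fingers move at their own pace and stop on an object; "force" is the grip in N (left out, the last holds). Time passes only in rows, so rows that repeat a pose let the fingers close. It gives the time, the measured TCP pose, the force, the opening and the grip force at its end, in the units of the state.
- bot.get_obs(): the state, without advancing time (a new reading comes with each control period).
- bot.read_camera(name): name is "scene" or "side" or "wrist"; returns the picture (480x640x3 uint8, red, green, blue); there is no depth.
- bot.camera_model(name): a dict with "fx", "fy", "cx", "cy" (pixels), "view" (4x4, takes a point from world to camera coordinates). Camera axes: x right, y up, looking along -z (the intrinsics and any distortion apply to the point x, -y, -z); pixel columns grow to the right and rows downward; lengths in m; the calibration is good to about 2 mm. A picture is of the moment at which its call begins: read the wrist's pose just before it. camera_model takes no time and is no camera call; for the wrist camera it gives the pose at the moment of the call.
- bot.hand_in(): hands the job in; it is judged then, once.
Trained networks look in the newest picture that a camera, given by its name, has taken for a name from the list of things; names that differ only in an ending like _2 or _b are one class to them, and where a whole thing is asked for, a point or a joint stands for the part that bears it (a point fixed in the world has none). Each returns a list of dicts, best first, with "score" (0 to 1); they miss things now and then, are a little off and sometimes report something else, mostly with a low value. They report only what shows in the picture. A call takes as long as a camera call.
- bot.find_in(camera, query): "position" ([column, row] in pixels, amid what is visible of it).
- bot.outline_of(camera, query): "pixels" (480x640 bool, what is visible of it) and "position" ([column, row] in pixels, amid what is visible of it).
The state is a dict: "t": time; "q": joint angles; "joint_vel": joint speeds; "joint_torque": joint torques, N m; "eef_pos": TCP position; "tool_rot": TCP orientation; "contact_force": force on the tool from outside, world axes, zero at the start; "torque": the same for the moment, N m; "gripper_width": opening from 0.0 (shut) to 1.0 (fully open); "grasp_force": force on a finger pad.
Only numpy, scipy, OpenCV 4.12 (cv2) and the standard library are available. Lean on these libraries where they do the work, as an engineer would, in place of code of your own. Each camera call takes 0.05 s, during which the arm holds its last target. There are 200 camera calls.

## Task

Loosen both orange clamp knobs by at least a quarter turn (one has a left-hand thread and nothing shows which, so feel which way each one gives), then raise the scanner's shutter fully. Then stand every canister on the middle line of the yellow lane with its black strip turned to face straight at the scanner window, let go, and press the blue scan key fully down while they all face it. Finally pack all the canisters upright in the cardboard carton and push the shutter fully shut again, leaving the knobs loose and the other things on the counter where they are.

Things in the scene. Friction and masses are not known exactly. Their poses are not given: they have to be found in the camera images.
- scanner: Fixed scanner on the green counter. Origin: centre of its flat yellow scan lane, at table height; +x points from the lane square into the scanner window, +y along the lane. The lane is a printed strip 64 mm wide (x) and 290 mm long (y), flush with the table; three canisters fit at y = -90, 0, 90 mm.
- window (a point): Centre of the scanner's long red window (behind the shutter), 110 mm along scanner +x from the lane's middle, 40 mm up. The grey housing stands 110 to 180 mm along +x, 280 mm long (y), 80 mm high. Two shutter guides 10 by 12 mm, 80 mm high, stand at scanner x = 105, y = +-131 mm.
- shutter (a joint): Aluminium shutter plate (246 mm long) over the window; slides straight up. Value: metres raised, 0 shut, stop at 0.040 fully up. Stiff (about 5 N friction): it stays where it is left.
- shutter_grip (a point): Grip point in the black tab on top of the shutter; the tab is 14 mm thick (scanner x), 70 mm long (scanner y), reaching 13 mm above and 29 mm below this point (the housing top is 27 mm below it when the shutter is shut). It lies 104 mm along scanner +x from the lane's middle, and rises with the shutter.
- knob_a_turn (a joint): Orange clamp knob, one of two look-alikes beside the ends of the scanner; either may be at either end. Value: radians loosened, about 0 tight, stop at 2.0. One of the two has a right-hand thread (loosens anticlockwise seen from above), the other left-hand (loosens clockwise); nothing shows which. Tight, it will not turn the wrong way. Friction 0.06 N m; stays where left.
- knob_a_grip (a point): Centre of that knob's upright grip bar, on the vertical turning axis, about 72 mm above the table; the bar is 52 mm long along this point's x, 14 mm thick along y, reaching 17 mm above and 17 mm below the point; the point turns with the knob. Knob foot 60 by 60 by 12 mm.
- knob_b_turn (a joint): Orange clamp knob, one of two look-alikes beside the ends of the scanner; either may be at either end. Value: radians loosened, about 0 tight, stop at 2.0. One of the two has a right-hand thread (loosens anticlockwise seen from above), the other left-hand (loosens clockwise); nothing shows which. Tight, it will not turn the wrong way. Friction 0.06 N m; stays where left.
- knob_b_grip (a point): Centre of that knob's upright grip bar, on the vertical turning axis, about 72 mm above the table; the bar is 52 mm long along this point's x, 14 mm thick along y, reaching 17 mm above and 17 mm below the point; the point turns with the knob. Knob foot 60 by 60 by 12 mm.
- scan_key (a joint): Blue round scan key (32 mm) in a black housing on the table, pressed downwards. Value: metres pressed, 0 up, 0.006 fully down; springs back; takes 5 N.
- scan_key_top (a point): Centre of the scan key's top face.
- can0: White sample canister with blue foot and white lid, 54 mm diameter, 90 mm high, about 0.25 kg, standing upright; may be absent. Origin: centre of its underside. Its +x points to its one marked side: a black code strip 14 mm wide runs down the side there, and continues over the lid from the centre to the rim.
- can0_mark (a point): Point on that canister's black strip: 27 mm along +x, 45 mm up.
- can1: White sample canister with blue foot and white lid, 54 mm diameter, 90 mm high, about 0.25 kg, standing upright; may be absent. Origin: centre of its underside. Its +x points to its one marked side: a black code strip 14 mm wide runs down the side there, and continues over the lid from the centre to the rim.
- can1_mark (a point): Point on that canister's black strip: 27 mm along +x, 45 mm up.
- can2: White sample canister with blue foot and white lid, 54 mm diameter, 90 mm high, about 0.25 kg, standing upright; may be absent. Origin: centre of its underside. Its +x points to its one marked side: a black code strip 14 mm wide runs down the side there, and continues over the lid from the centre to the rim.
- can2_mark (a point): Point on that canister's black strip: 27 mm along +x, 45 mm up.
- carton: Low open cardboard carton, fixed, outer 260 (x) by 130 (y) by 45 mm high, walls and floor 4 mm. Origin: centre of its underside. Holds three canisters in a row along its x (80 mm apart).
- tape: Roll of brown tape lying flat, 92 mm diameter, 45 mm high. Bystander. Origin: centre of its underside.
- cutter: Red box cutter, 115 by 16 by 14 mm. Bystander. Origin: centre of its underside.
- stapler: Blue stapler, 120 mm long along its y, 40 mm wide, 47 mm high. Bystander. Origin: centre of its underside.
- wipes: Blue pack of wipes, 110 by 170 by 45 mm. Bystander. Origin: centre of its underside.
- measure: Yellow tape measure, 65 by 60 by 36 mm. Bystander. Origin: centre of its underside.

How it is judged:
By the outcome, as a careful person would: the job done as asked, in the order asked, and still so for the second after the job is handed in, with the robot touching nothing.
Of can0, can1, can2 only 2 to 3 are there at a start; the rules pass over those that are not, and their reading is None.
At some moment in a run one of can0, can1, can2 may be knocked a few centimetres aside while the robot is not near it.
It also fails if it takes over 210 s, if anything falls off the work surface, if the arm or the gripper's body presses on something with over 40 N, if the wrist force passes 120 N, or if a joint passes its speed limit or range.

## Working session

There is one attempt and no reset: what is moved stays moved. The work goes in short steps, Python scripts to look and compute and a tool call to move; the robot and the scene stay as the last step left them, time stands still between calls to the robot, and variables do not carry over. Pictures are saved under pics/ and viewed, at most 16 in all, crops included, and the job is handed in when it is done.

Besides the shell and the picture viewer there is one more tool, called after "Emit:" as name([rows], argument=value, ...), one row to a line, values as JSON. drive_tool: Moves the arm, as the interface text tells. Its arguments: {"type":"object","properties":{"commands":{"type":"array","items":{"type":"object","properties":{"hand":{"type":"number"},"translation":{"type":"array","items":{"type":"number"}},"angular":{"type":"array","items":{"type":"number"}}}}},"force":{"type":"number"}},"required":["commands"]}

```bash
mkdir -p pics; ls
python3 - <<'E'
from station import bot
import cv2,numpy as np
o=bot.get_obs()
for k,v in o.items(): print(k,np.round(v,3))
for c in("scene","side"):
    im=bot.read_camera(c); cv2.imwrite(f"pics/{c}0.png",im[:,:,::-1])
    m=bot.camera_model(c); print(c,{k:np.round(v,3).tolist() for k,v in m.items()})
E
```

```text
pics
t 0.0
q [-1.445  0.478  0.022  1.556 -0.012  1.109 -0.083]
joint_vel [-0.001  0.001 -0.001 -0.    -0.     0.001 -0.001]
joint_torque [ 0.0000e+00 -5.9645e+01  1.6080e+00 -2.8120e+01  1.2000e-02  1.0000e-02
  0.0000e+00]
eef_pos [0.156 0.656 0.244]
tool_rot [-0.     0.117  0.993 -0.001]
contact_force [ 0.242 -0.4    0.55 ]
torque [ 0.031 -0.009  0.042]
grasp_force 0.0
gripper_width 0.999
scene {'fx': 531.476, 'fy': 531.476, 'cx': 320.524, 'cy': 232.559, 'view': [[-0.771, 0.637, -0.012, 0.463], [-0.343, -0.4, 0.85, 0.051], [0.537, 0.659, 0.527, -1.622], [0.0, 0.0, 0.0, 1.0]]}
side {'fx': 537.183, 'fy': 537.183, 'cx': 319.624, 'cy': 238.691, 'view': [[0.792, -0.61, -0.012, -0.461], [0.406, 0.512, 0.757, -0.231], [-0.456, -0.605, 0.653, -1.292], [0.0, 0.0, 0.0, 1.0]]}
```

View pics/scene0.png

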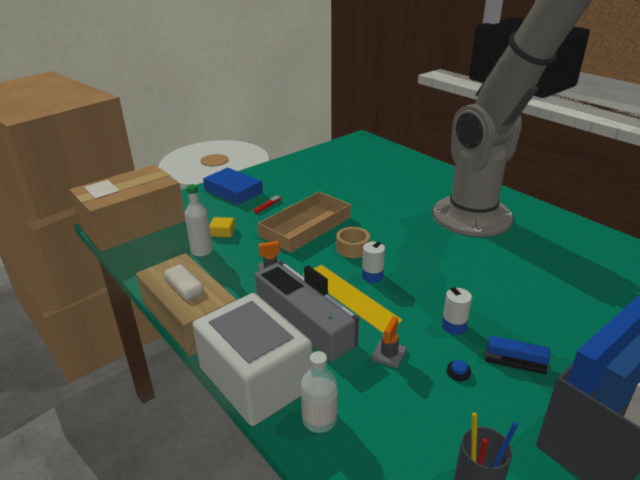

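View pics/side0.png

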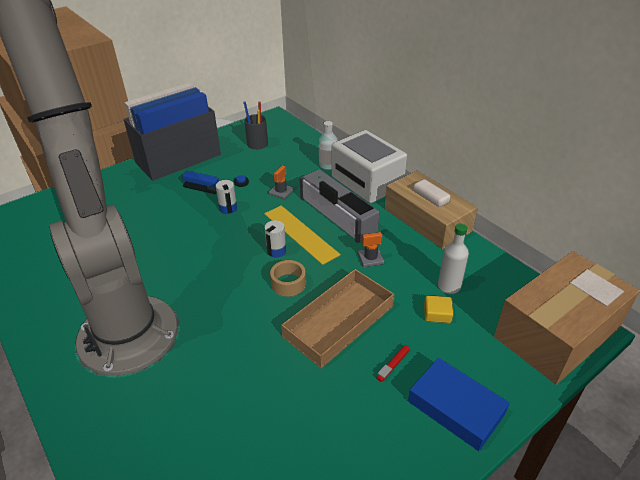

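The pictures show two canisters: scene (373,262) and (457,310), side (275,238) and (227,196). The knobs are at scene (269,255) and (390,340), the key at (459,369), the carton at (305,220). I'll measure them now.

```bash
cat > h.py <<'E'
from station import bot
import cv2,numpy as np
def ray(m,px):
    V=np.array(m["view"]);px=np.atleast_2d(px).astype(float)
    d=np.c_[(px[:,0]-m["cx"])/m["fx"],-(px[:,1]-m["cy"])/m["fy"],-np.ones(len(px))]
    return -V[:3,:3].T@V[:3,3], d@V[:3,:3]
def bp(m,px,z):
    o,d=ray(m,px); return o+d*((z-o[2])/d[:,2])[:,None]
def proj(m,P):
    V=np.array(m["view"]);c=np.atleast_2d(P)@V[:3,:3].T+V[:3,3]
    return np.c_[m["cx"]+m["fx"]*c[:,0]/-c[:,2],m["cy"]-m["fy"]*c[:,1]/-c[:,2]]
def tri(obs):
    A=np.zeros((3,3));b=np.zeros(3)
    for m,px in obs:
        o,d=ray(m,px);d=d[0]/np.linalg.norm(d[0]);M=np.eye(3)-np.outer(d,d);A+=M;b+=M@o
    return np.linalg.solve(A,b)
def px_of(mask): r,c=np.nonzero(mask); return np.c_[c,r]
def hsv(im): return cv2.cvtColor(im,cv2.COLOR_RGB2HSV)
E
python3 - <<'E'
from h import *
M={c:bot.camera_model(c) for c in("scene","side")}
I={c:bot.read_camera(c) for c in M}
for c in M: np.save(c+"0.npy",I[c])
for c in M:
    print("==",c)
    for q in ["can0","knob_a_turn","scan_key","scan_key_top","shutter_grip","knob_a_grip","carton","tape","stapler","cutter","measure","wipes"]:
        r=[x for x in bot.find_in(c,q) if x["score"]>.25]
        print(q,[(np.round(x["position"]).tolist(),round(x["score"],2),np.round(bp(M[c],x["position"],.07 if "knob" in q or q=="can0" else .02)[0,:2],3).tolist()) for x in r])
    h=hsv(I[c]); y=((h[...,0]>18)&(h[...,0]<28)&(h[...,1]>200)&(h[...,2]>120)).astype(np.uint8)
    n,l,s,ce=cv2.connectedComponentsWithStats(y)
    for i in range(1,n):
        if s[i,4]>300:
            P=bp(M[c],px_of(l==i),0)[:,:2]
            (a,b),(w,hh),t=cv2.minAreaRect((P*1000).astype(np.float32)); print("yellow",s[i],round(a),round(b),round(w),round(hh),round(t,1), ce[i].round())
E
```

```text
== scene
can0 [([456.0, 310.0], 0.8, [0.464, 0.293]), ([373.0, 261.0], 0.76, [0.472, 0.046])]
knob_a_turn []
scan_key [([459.0, 369.0], 0.6, [0.554, 0.379]), ([515.0, 354.0], 0.59, [0.43, 0.426])]
scan_key_top [([265.0, 202.0], 0.75, [0.448, -0.457]), ([458.0, 367.0], 0.51, [0.55, 0.373])]
shutter_grip [([321.0, 280.0], 0.66, [0.574, -0.031])]
knob_a_grip [([392.0, 330.0], 0.8, [0.613, 0.249])]
carton [([304.0, 224.0], 0.7, [0.439, -0.273]), ([457.0, 309.0], 0.56, [0.409, 0.259])]
tape [([352.0, 241.0], 0.7, [0.394, -0.111])]
stapler [([518.0, 358.0], 0.97, [0.438, 0.438])]
cutter [([264.0, 205.0], 0.49, [0.462, -0.445])]
measure [([224.0, 226.0], 0.56, [0.623, -0.415]), ([269.0, 250.0], 0.43, [0.597, -0.224])]
wipes [([232.0, 188.0], 0.64, [0.477, -0.61])]
yellow [210 218  23  18 312] 617 -450 101 64 52.3 [221. 226.]
yellow [ 315  266   86   66 1536] 546 43 62 287 0.2 [357. 300.]
== side
can0 [([229.0, 197.0], 0.63, [0.434, 0.246])]
knob_a_turn [([280.0, 174.0], 0.48, [0.622, 0.252])]
scan_key []
scan_key_top [([243.0, 182.0], 0.45, [0.542, 0.352])]
shutter_grip [([329.0, 203.0], 0.63, [0.69, 0.09])]
knob_a_grip [([284.0, 176.0], 0.74, [0.622, 0.233])]
carton [([336.0, 314.0], 0.92, [0.424, -0.273]), ([330.0, 202.0], 0.67, [0.692, 0.092])]
tape [([286.0, 282.0], 0.68, [0.391, -0.109])]
stapler [([198.0, 184.0], 0.89, [0.423, 0.433])]
cutter [([390.0, 363.0], 0.81, [0.426, -0.459])]
measure [([435.0, 310.0], 0.65, [0.621, -0.413]), ([457.0, 401.0], 0.3, [0.472, -0.615])]
wipes [([460.0, 404.0], 0.74, [0.47, -0.623]), ([373.0, 239.0], 0.53, [0.681, -0.121])]
```

Run:
```python
from h import *
M={c:bot.camera_model(c) for c in("scene","side")}
I={c:np.load(c+"0.npy") for c in M}
seeds={"scene":{"A":(456,300),"B":(373,250)},"side":{"A":(227,190),"B":(275,230)}}
for c in M:
    h=hsv(I[c]).astype(int); print("==",c, h[(300,248)[c=="side"],(357,312)[c=="side"]])
    H,S,V=h[...,0],h[...,1],h[...,2]
    def comps(mask,z,mn,name):
        n,l,s,ce=cv2.connectedComponentsWithStats(mask.astype(np.uint8))
        for i in range(1,n):
            if s[i,4]>mn:
                P=bp(M[c],px_of(l==i),z)[:,:2]*1000
                (a,b),(w,hh),t=cv2.minAreaRect(P.astype(np.float32)); print(name,s[i],"ctr",round(a),round(b),"size",round(w),round(hh),"ang",round(t,1),ce[i].round(1))
    if c=="side": comps((H>17)&(H<30)&(S>150)&(V>100),0,300,"yellow")
    comps((H<14)&(S>190)&(V>120),.089,30,"orange")
    comps((H>100)&(H<125)&(S>150)&(V>60),.025,40,"blue")
    # lids: white/black pixels at height .09
    for k,p in seeds[c].items():
        r=bp(M[c],p,.09)[0,:2]
        w=(S<60)&(V>100)
        x,y=p; sub=np.zeros_like(w);sub[y-25:y+35,x-22:x+22]=1
        ww=w&sub
        print(k,"white bbox",px_of(ww).min(0),px_of(ww).max(0))
    crops=[cv2.resize(cv2.cvtColor(I[c][y-35:y+45,x-40:x+40],cv2.COLOR_RGB2BGR),(400,400),interpolation=cv2.INTER_CUBIC) for x,y in seeds[c].values()]
    globals()[c+"c"]=np.hstack(crops)
cv2.imwrite("pics/cans.png",cv2.resize(np.vstack([scenec,sidec]),(600,600)))
```

```text
== scene [ 25 227 184]
orange [255 201  18  10  44] ctr 534 -337 size 68 10 ang 13.0 [263.  205.2]
blue [ 204  168   59   37 1391] ctr 467 -621 size 165 231 ang 10.4 [232.9 185.5]
blue [362 271  21  12 171] ctr 474 48 size 45 50 ang 44.1 [372.1 276.9]
blue [ 568  295   72  117 4971] ctr 237 554 size 388 119 ang 7.3 [611.  359.3]
blue [442 318  25  17 225] ctr 468 295 size 44 52 ang 30.4 [453.6 327.7]
blue [ 487  336   63   29 1084] ctr 421 425 size 54 122 ang 31.8 [518.3 349.7]
blue [451 360  17  15 195] ctr 553 377 size 39 31 ang 37.3 [458.9 366.8]
blue [492 422  26  45 265] ctr 635 540 size 109 8 ang 14.5 [504.8 444.3]
A white bbox [444 288] [471 323]
B white bbox [363 242] [384 272]
== side [ 23 192 187]
yellow [ 265  206   75   58 1340] ctr 549 49 size 64 291 ang 0.3 [303.4 235. ]
yellow [425 296  28  27 670] ctr 647 -404 size 89 65 ang 42.0 [438.6 308.9]
orange [274 166  12  16 145] ctr 606 230 size 82 34 ang 55.2 [279.7 174.3]
orange [363 232  19  17 240] ctr 620 -178 size 65 48 ang 48.9 [371.7 239.9]
orange [388 345  22  25 180] ctr 414 -491 size 69 15 ang 12.6 [398.5 356.4]
blue [ 131   88   78   46 1935] ctr 577 953 size 223 336 ang 89.7 [169.3 110.4]
blue [182 171  37  16 367] ctr 438 450 size 56 130 ang 31.7 [199.8 178.4]
blue [236 175  10   8  64] ctr 541 367 size 42 29 ang 58.4 [240.6 178.4]
blue [219 203  18  11  97] ctr 427 253 size 47 51 ang 63.5 [227.7 208.9]
blue [271 245  15  13 108] ctr 438 0 size 48 39 ang 55.2 [278.5 252.3]
blue [ 408  358  101   93 4966] ctr 469 -615 size 137 178 ang 10.6 [458.1 402.9]
A white bbox [216 180] [235 205]
B white bbox [265 221] [285 249]
```

View pics/cans.png

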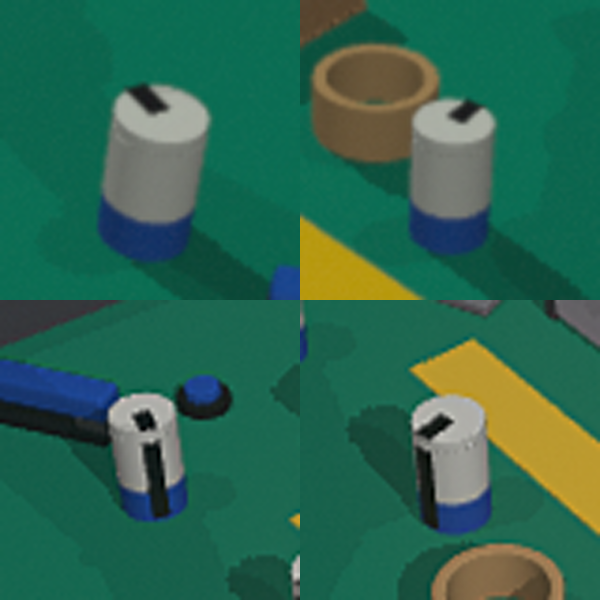

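Run:
```python
from h import *
M={c:bot.camera_model(c) for c in("scene","side","wrist")}
T=lambda a,b:print(tri([(M["scene"],a),(M["side"],b)]).round(3))
T((392,330),(280,174)); T((269,249),(372,240)); T((459,366.8),(240.6,178.4)); T((321,280),(329,200))
T((457.5,293),(226,185)); T((375,248),(275,226))
print("box",bp(M["side"],[(140,172),(218,150),(128,118),(216,108)],0).round(2).tolist(), bp(M["scene"],[(560,378),(540,440)],0).round(2).tolist())
# carton corners of rim, top z .045
print(bp(M["side"],[(356,271),(393,296),(322,356),(283,322)],.045).round(3).tolist())
m=M["wrist"];V=np.array(m["view"]);print(m["fx"],m["cx"],m["cy"],(-V[:3,:3].T@V[:3,3]).round(3),V[:3,:3].round(2).tolist())
```

```text
[0.618 0.249 0.072]
[ 0.635 -0.164  0.07 ]
[0.546 0.374 0.019]
[0.637 0.035 0.087]
[0.442 0.275 0.093]
[0.45  0.028 0.09 ]
box [[0.31, 0.65, 0.0], [0.59, 0.61, 0.0], [0.43, 1.04, 0.0], [0.74, 0.89, 0.0]] [[0.4, 0.51, 0.0], [0.56, 0.57, 0.0]]
[[0.541, -0.208, 0.045], [0.555, -0.331, 0.045], [0.308, -0.365, 0.045], [0.296, -0.232, 0.045]]
409.1910686897824 318.6378327922708 243.02064500765073 [0.093 0.671 0.375] [[0.23, 0.97, 0.0], [-0.94, 0.22, -0.26], [-0.25, 0.06, 0.97]]
```

Emit:
drive_tool([
  {"hand": 1,"translation": [25,-60,20],"angular": [0,0,0]},
  {"hand": 1,"translation": [50,-120,40],"angular": [0,0,0]},
  {"hand": 1,"translation": [75,-180,60],"angular": [0,0,0]},
  {"hand": 1,"translation": [95,-236,60],"angular": [0,0,0]},
  {"hand": 1,"translation": [135,-270,60],"angular": [0,0,0]},
  {"hand": 1,"translation": [185,-300,60],"angular": [0,0,0]},
  {"hand": 1,"translation": [235,-330,60],"angular": [0,0,0]},
  {"hand": 1,"translation": [285,-360,60],"angular": [0,0,0]},
  {"hand": 1,"translation": [335,-380,50],"angular": [0,0,0]},
  {"hand": 1,"translation": [385,-400,40],"angular": [0,0,0]},
  {"hand": 1,"translation": [424,-406,30],"angular": [0,0,0]},
  {"hand": 1,"translation": [424,-406,30],"angular": [0,0,0]},
])

```text
t: 2.9
eef_pos: [0.5824, 0.2486, 0.274]
tool_rot: [-0.0, 0.118, 0.993, -0.001]
contact_force: [-1.1, -1.3, -0.0]
gripper_width: 1.004
grasp_force: 0.0
```

```bash
cat >> h.py <<'E'
def snap(c,name=None):
    m=bot.camera_model(c); im=bot.read_camera(c)
    if name: cv2.imwrite(f"pics/{name}.png",im[:,:,::-1])
    return m,im
def comps(m,mask,z,mn,name=""):
    n,l,s,ce=cv2.connectedComponentsWithStats(mask.astype(np.uint8))
    for i in range(1,n):
        if s[i,4]>mn:
            P=bp(m,px_of(l==i),z)[:,:2]*1000
            (a,b),(w,h),t=cv2.minAreaRect(P.astype(np.float32)); print(name,s[i],"ctr",round(a),round(b),"size",round(w),round(h),"ang",round(t,1))
def orange(im):
    h=hsv(im); return (h[...,0]<14)&(h[...,1]>190)&(h[...,2]>120)
def yellow(im):
    h=hsv(im); return (h[...,0]>17)&(h[...,0]<30)&(h[...,1]>150)&(h[...,2]>90)
def blue(im):
    h=hsv(im); return (h[...,0]>100)&(h[...,0]<125)&(h[...,1]>150)&(h[...,2]>60)
def st():
    o=bot.get_obs()
    for k in("t","eef_pos","tool_rot","contact_force","torque","gripper_width","grasp_force"): print(k,np.round(o[k],3),end=" ")
    print()
    return o
E
python3 - <<'E'
from h import *
st(); m,im=snap("wrist","w1")
comps(m,orange(im),.089,100,"or");comps(m,yellow(im),0,300,"ye");comps(m,blue(im),.02,100,"bl")
E
```

```text
t 2.9 eef_pos [0.582 0.249 0.274] tool_rot [-0.     0.118  0.993 -0.001] contact_force [-1.086 -1.314 -0.031] torque [-0.022 -0.008 -0.063] gripper_width 1.004 grasp_force 0.0 
ye [    0   147   262   129 17079] ctr 547 48 size 64 285 ang 0.3
bl [ 431    0   68   42 1740] ctr 449 404 size 34 49 ang 31.2
bl [292  55  52  18 155] ctr 463 276 size 44 13 ang 78.4
bl [ 45  88  40  61 978] ctr 454 45 size 32 52 ang 72.4
bl [ 426  114   38   37 1111] ctr 545 374 size 33 32 ang 80.3
```

View pics/w1.png

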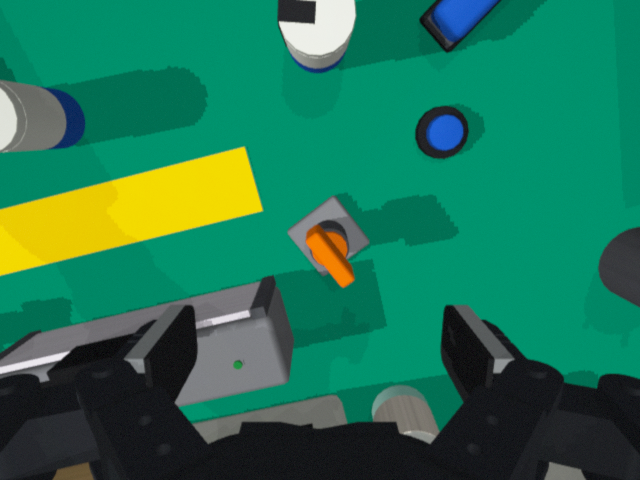

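The wrist view shows the lane end at (254,180), the knob bar from (312,232) to (347,281), the key at (445,132), and can A's lid at (317,15) with its strip pointing left.

Run:
```python
from h import *
im=cv2.imread("pics/w1.png")[:,:,::-1].copy(); m=bot.camera_model("wrist")
print(hsv(im)[255,328],hsv(im)[275,345])
h=hsv(im);o=(h[...,0]<16)&(h[...,1]>170)&(h[...,2]>100)
comps(m,o,.089,50)
a,b=bp(m,[(312,229),(348,284)],.089)[:,:2];print(a,b,(a+b)/2,np.degrees(np.arctan2(*(b-a)[::-1])),np.linalg.norm(b-a))
# foot centre
print(bp(m,[(289,234),(335,197),(369,241)],.012).round(3).tolist())
```

```text
[ 16 250 245] [ 16 249 243]
 [306 225  48  62 996] ctr 611 254 size 55 28 ang 28.9
[0.58741158 0.24216508] [0.63926328 0.25984908] [0.61333743 0.25100708] 18.831928949760087 0.054784322625745244
[[0.604, 0.213, 0.012], [0.579, 0.266, 0.012], [0.63, 0.289, 0.012]]
```

Emit:
drive_tool([
  {"hand": 0.5,"translation": [10,0,-40],"angular": [0,0,0.15]},
  {"hand": 0.5,"translation": [20,0,-80],"angular": [0,0,0.3]},
  {"hand": 0.5,"translation": [35,1,-110],"angular": [0,0,0.45]},
  {"hand": 0.5,"translation": [35,1,-130],"angular": [0,0,0.58]},
  {"hand": 0.5,"translation": [35,1,-130],"angular": [0,0,0.58]},
  {"hand": 0.5,"translation": [35,1,-130],"angular": [0,0,0.58]},
])

```text
t: 3.7
eef_pos: [0.6153, 0.2526, 0.1468]
tool_rot: [0.001, -0.171, 0.985, 0.0]
contact_force: [1.6, -0.3, 0.5]
gripper_width: 0.504
grasp_force: 0.0
```

Run:
```python
from h import *
o=st(); print(o["q"]); m,im=snap("wrist","w2")
print(proj(m,[o["eef_pos"],[.617,.25,.089]]))
h=hsv(im);comps(m,(h[...,0]<19)&(h[...,1]>170)&(h[...,2]>100),.089,50)
```

```text
t 3.7 eef_pos [0.615 0.253 0.147] tool_rot [ 0.001 -0.171  0.985  0.   ] contact_force [ 1.594 -0.337  0.524] torque [ 0.011 -0.001 -0.022] gripper_width 0.504 grasp_force 0.0 
[-0.60960528  0.56207867  0.17878365  1.67676044 -0.12079072  0.91187644
  1.53160477]
[[320.84380544 328.37798003]
 [313.93902404 274.42431535]]
 [ 284  211   56  111 3969] ctr 614 248 size 56 26 ang 19.7
```

View pics/w2.png

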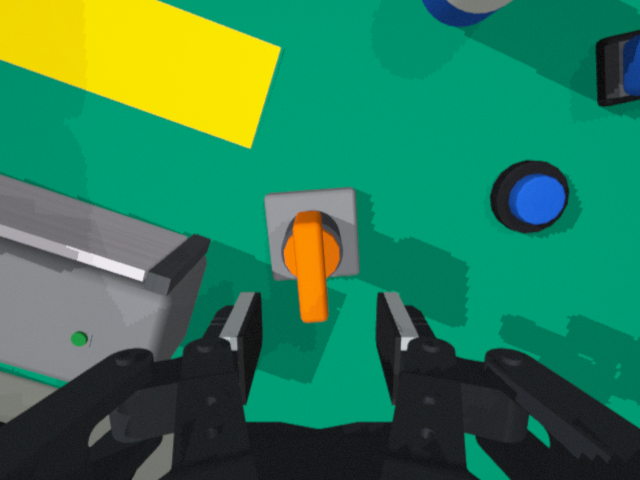

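Emit:
drive_tool([
  {"hand": 0.5,"translation": [1,-3,-40],"angular": [0,0,0]},
  {"hand": 0.5,"translation": [1,-3,-78],"angular": [0,0,0]},
  {"hand": 0.5,"translation": [1,-3,-78],"angular": [0,0,0]},
  {"hand": 0,"translation": [1,-3,-78],"angular": [0,0,0]},
  {"hand": 0,"translation": [1,-3,-78],"angular": [0,0,0]},
  {"hand": 0,"translation": [1,-3,-78],"angular": [0,0,0]},
  {"hand": 0,"translation": [1,-3,-78],"angular": [0,0,0]},
], force=50)

```text
t: 4.62
eef_pos: [0.6179, 0.2493, 0.0699]
tool_rot: [0.002, -0.173, 0.985, 0.0]
contact_force: [-0.7, -0.2, 7.0]
gripper_width: 0.164
grasp_force: 47.8
```

```bash
python3 -c "
from h import *
o=st()"
```

```text
t 4.625 eef_pos [0.618 0.249 0.07 ] tool_rot [ 0.002 -0.173  0.985  0.   ] contact_force [-0.699 -0.172  6.974] torque [-0.114  0.206  0.595] gripper_width 0.164 grasp_force 47.773
```

Emit:
drive_tool([
  {"hand": 0,"translation": [0,0,0],"angular": [0,0,0.05]},
  {"hand": 0,"translation": [0,0,0],"angular": [0,0,0.1]},
  {"hand": 0,"translation": [0,0,0],"angular": [0,0,0.1]},
])

```text
t: 5.0
eef_pos: [0.618, 0.2493, 0.0699]
tool_rot: [0.002, -0.221, 0.975, 0.001]
contact_force: [-0.9, -0.5, 7.5]
gripper_width: 0.157
grasp_force: 48.7
```

```bash
python3 -c "
from h import *
o=st();print(o['q'])"
```

```text
t 5.0 eef_pos [0.618 0.249 0.07 ] tool_rot [ 0.002 -0.221  0.975  0.001] contact_force [-0.898 -0.504  7.51 ] torque [-0.058  0.079  0.104] gripper_width 0.157 grasp_force 48.719 
[-0.57094254  0.65604582  0.13327868  1.71362748 -0.11645065  0.77544221
  1.63484644]
```

Emit:
drive_tool([
  {"hand": 0,"translation": [0,0,0],"angular": [0,0,0.05]},
  {"hand": 0,"translation": [0,0,0],"angular": [0,0,0.1]},
  {"hand": 0,"translation": [0,0,0],"angular": [0,0,0.1]},
])

```text
t: 5.38
eef_pos: [0.6179, 0.2494, 0.0698]
tool_rot: [0.002, -0.27, 0.963, 0.001]
contact_force: [-0.7, 0.2, 6.6]
gripper_width: 0.159
grasp_force: 48.8
```

```bash
python3 -c "
from h import *
o=st();print(o['q'])"
```

```text
t 5.375 eef_pos [0.618 0.249 0.07 ] tool_rot [ 0.002 -0.27   0.963  0.001] contact_force [-0.655  0.201  6.567] torque [-0.041  0.215  0.07 ] gripper_width 0.159 grasp_force 48.803 
[-0.55276879  0.65469766  0.10738658  1.71224552 -0.09377712  0.77556153
  1.7162179 ]
```

Emit:
drive_tool([
  {"hand": 0,"translation": [0,0,0],"angular": [0,0,0.16]},
  {"hand": 0,"translation": [0,0,0],"angular": [0,0,0.32]},
  {"hand": 0,"translation": [0,0,0],"angular": [0,0,0.48]},
  {"hand": 0,"translation": [0,0,0],"angular": [0,0,0.64]},
  {"hand": 0,"translation": [0,0,0],"angular": [0,0,0.8]},
  {"hand": 0,"translation": [0,0,0],"angular": [0,0,0.96]},
  {"hand": 0,"translation": [0,0,0],"angular": [0,0,1.08]},
  {"hand": 0,"translation": [0,0,0],"angular": [0,0,1.08]},
])

```text
t: 6.38
eef_pos: [0.6176, 0.2496, 0.0698]
tool_rot: [-0.002, 0.727, -0.687, 0.0]
contact_force: [-2.3, -0.2, 7.2]
gripper_width: 0.154
grasp_force: 49.1
```

```bash
python3 -c "
from h import *
o=st();print(o['q'])"
```

```text
t 6.375 eef_pos [0.618 0.25  0.07 ] tool_rot [-0.002  0.727 -0.687  0.   ] contact_force [-2.297 -0.162  7.247] torque [0.112 0.459 0.014] gripper_width 0.154 grasp_force 49.126 
[-0.3576233   0.65804868 -0.16951668  1.69705589  0.1443078   0.79511672
  2.60431661]
```

Emit:
drive_tool([
  {"hand": 0.6,"translation": [0,0,0],"angular": [0,0,0]},
  {"hand": 0.6,"translation": [0,0,0],"angular": [0,0,0]},
  {"hand": 0.6,"translation": [0,0,40],"angular": [0,0,0]},
  {"hand": 0.6,"translation": [0,0,45],"angular": [0,0,-0.18]},
  {"hand": 0.6,"translation": [0,0,45],"angular": [0,0,-0.36]},
  {"hand": 0.6,"translation": [0,0,45],"angular": [0,0,-0.54]},
  {"hand": 0.6,"translation": [0,0,45],"angular": [0,0,-0.72]},
  {"hand": 0.6,"translation": [0,0,45],"angular": [0,0,-0.9]},
  {"hand": 0.6,"translation": [0,0,45],"angular": [0,0,-1.08]},
  {"hand": 0.6,"translation": [0,0,45],"angular": [0,0,-1.26]},
  {"hand": 0.6,"translation": [0,0,45],"angular": [0,0,-1.44]},
  {"hand": 0.6,"translation": [0,0,45],"angular": [0,0,-1.62]},
])

```text
t: 7.88
eef_pos: [0.6162, 0.2486, 0.1122]
tool_rot: [-0.0, -0.0, 1.0, -0.0]
contact_force: [-0.9, 0.8, 0.1]
gripper_width: 0.602
grasp_force: 0.0
```

Emit:
drive_tool([
  {"hand": 0.6,"translation": [0,0,0],"angular": [0,0,-0.18]},
  {"hand": 0.6,"translation": [0,0,0],"angular": [0,0,-0.36]},
  {"hand": 0.6,"translation": [0,0,0],"angular": [0,0,-0.54]},
  {"hand": 0.6,"translation": [0,0,0],"angular": [0,0,-0.72]},
  {"hand": 0.6,"translation": [0,0,0],"angular": [0,0,-0.9]},
  {"hand": 0.6,"translation": [0,0,0],"angular": [0,0,-1.08]},
  {"hand": 0.6,"translation": [0,0,0],"angular": [0,0,-1.26]},
  {"hand": 0.6,"translation": [0,0,0],"angular": [0,0,-1.44]},
  {"hand": 0.6,"translation": [0,0,0],"angular": [0,0,-1.52]},
  {"hand": 0.6,"translation": [0,0,0],"angular": [0,0,-1.52]},
])

```text
t: 9.12
eef_pos: [0.6161, 0.2488, 0.1121]
tool_rot: [0.0, 0.686, 0.727, -0.0]
contact_force: [0.4, 0.0, -0.0]
gripper_width: 0.601
grasp_force: 0.0
```

Run:
```python
from h import *
o=st();print(o['q']); m,im=snap("wrist","w3")
h=hsv(im);comps(m,(h[...,0]<19)&(h[...,1]>170)&(h[...,2]>100),.089,50)
comps(m,yellow(im),0,300,"ye")
```

```text
t 9.125 eef_pos [0.616 0.249 0.112] tool_rot [ 0.     0.686  0.727 -0.   ] contact_force [ 0.366  0.009 -0.046] torque [ 0.026 -0.012  0.014] gripper_width 0.601 grasp_force 0.0 
[-0.89783682  0.68091011  0.61682511  1.71951301 -0.48363811  0.89854976
 -0.01993821]
 [ 290  222   65  135 5567] ctr 617 253 size 25 57 ang 2.3
ye [155 323  41  39 893] ctr 527 176 size 26 28 ang 0.4
ye [ 231  327   24  104 1265] ctr 571 150 size 15 79 ang 0.3
```

Emit:
drive_tool([
  {"hand": 0.6,"translation": [1,0,-42],"angular": [0,0,0]},
  {"hand": 0.6,"translation": [1,0,-42],"angular": [0,0,0]},
  {"hand": 0,"translation": [1,0,-42],"angular": [0,0,0]},
  {"hand": 0,"translation": [1,0,-42],"angular": [0,0,0]},
  {"hand": 0,"translation": [1,0,-42],"angular": [0,0,0]},
  {"hand": 0,"translation": [1,0,-42],"angular": [0,0,0]},
  {"hand": 0,"translation": [1,0,-42],"angular": [0,0,0.15]},
  {"hand": 0,"translation": [1,0,-42],"angular": [0,0,0.3]},
  {"hand": 0,"translation": [1,0,-42],"angular": [0,0,0.45]},
  {"hand": 0,"translation": [1,0,-42],"angular": [0,0,0.55]},
  {"hand": 0,"translation": [1,0,-42],"angular": [0,0,0.55]},
])

```text
t: 10.55
eef_pos: [0.6179, 0.2489, 0.072]
tool_rot: [0.0, 0.464, 0.886, 0.001]
contact_force: [-3.6, -0.8, 7.2]
gripper_width: 0.155
grasp_force: 49.6
```

```bash
python3 -c "
from h import *
o=st();print(o['q'])"
```

```text
t 10.55 eef_pos [0.618 0.249 0.072] tool_rot [0.    0.464 0.886 0.001] contact_force [-3.599 -0.753  7.152] torque [-0.096  0.637  0.068] gripper_width 0.155 grasp_force 49.629 
[-0.78115834  0.69481067  0.44101509  1.72733313 -0.38988716  0.80568902
  0.44988555]
```

Emit:
drive_tool([
  {"hand": 0.6,"translation": [0,0,0],"angular": [0,0,0]},
  {"hand": 0.6,"translation": [0,0,0],"angular": [0,0,0]},
  {"hand": 0.6,"translation": [0,0,60],"angular": [0,0,0]},
  {"hand": 0.6,"translation": [-20,-20,120],"angular": [0,0,0]},
  {"hand": 0.6,"translation": [-30,-75,150],"angular": [0,0,0]},
  {"hand": 0.6,"translation": [-30,-135,150],"angular": [0,0,0]},
  {"hand": 0.6,"translation": [-20,-195,150],"angular": [0,0,0]},
  {"hand": 0.6,"translation": [-10,-255,150],"angular": [0,0,0]},
  {"hand": 0.6,"translation": [0,-315,150],"angular": [0,0,0]},
  {"hand": 0.6,"translation": [0,-370,140],"angular": [0,0,0]},
  {"hand": 0.6,"translation": [0,-410,120],"angular": [0,0,0]},
  {"hand": 0.6,"translation": [0,-410,120],"angular": [0,0,0]},
])

```text
t: 12.05
eef_pos: [0.6153, -0.1661, 0.189]
tool_rot: [-0.001, 0.467, 0.884, -0.002]
contact_force: [-0.3, 0.8, 0.7]
gripper_width: 0.598
grasp_force: 0.0
```

Run:
```python
from h import *
o=st();print(o['q']); m,im=snap("wrist","w4")
h=hsv(im);comps(m,(h[...,0]<19)&(h[...,1]>170)&(h[...,2]>100),.089,50)
comps(m,yellow(im),0,300,"ye")
```

```text
t 12.05 eef_pos [ 0.615 -0.166  0.189] tool_rot [-0.001  0.467  0.884 -0.002] contact_force [-0.329  0.76   0.747] torque [ 0.01  -0.044  0.027] gripper_width 0.598 grasp_force 0.0 
[-0.25081864  0.52718666  0.58149477  1.73286739 -0.33468721  0.98475209
  1.05591983]
 [ 319  211   58   88 2839] ctr 632 -159 size 27 55 ang 64.4
 [  0 382  32  28 592] ctr 508 -361 size 20 17 ang 13.5
ye [  259     0   149   118 10049] ctr 547 -52 size 64 94 ang 0.3
ye [ 129  435   37   45 1210] ctr 611 -448 size 34 52 ang 30.5
```

View pics/w4.png

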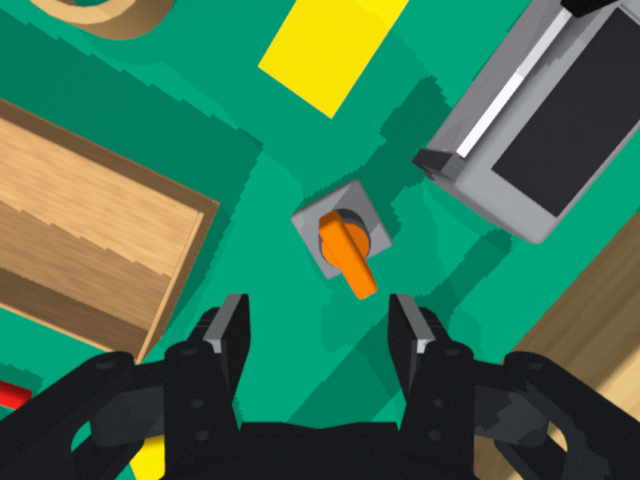

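Run:
```python
from h import *
m=bot.camera_model("wrist")
a,b=bp(m,[(328,215),(367,295)],.089)[:,:2];print(a,b,(a+b)/2,np.degrees(np.arctan2(*(b-a)[::-1])),np.linalg.norm(b-a))
p=bp(m,[(291,217),(357,180),(393,240),(333,278)],.012);print(p.round(3).tolist(),p.mean(0))
print(bp(m,[(259,66),(331,118)],0).round(4).tolist())
```

```text
[ 0.6095912  -0.14406985] [ 0.65704622 -0.17101672] [ 0.63331871 -0.15754329] -29.5896600729079 0.054572086702003204
[[0.597, -0.173, 0.012], [0.622, -0.122, 0.012], [0.672, -0.143, 0.012], [0.652, -0.195, 0.012]] [ 0.6359779 -0.1582627  0.012    ]
[[0.5173, -0.0958, 0.0], [0.5809, -0.0958, 0.0]]
```

Emit:
drive_tool([
  {"hand": 0.6,"translation": [15,5,-30],"angular": [0,0,0.16]},
  {"hand": 0.6,"translation": [20,7,-60],"angular": [0,0,0.32]},
  {"hand": 0.6,"translation": [20,7,-70],"angular": [0,0,0.455]},
  {"hand": 0.6,"translation": [20,7,-70],"angular": [0,0,0.455]},
  {"hand": 0.6,"translation": [20,7,-119],"angular": [0,0,0.455]},
  {"hand": 0.6,"translation": [20,7,-119],"angular": [0,0,0.455]},
  {"hand": 0,"translation": [20,7,-119],"angular": [0,0,0.455]},
  {"hand": 0,"translation": [20,7,-119],"angular": [0,0,0.455]},
  {"hand": 0,"translation": [20,7,-119],"angular": [0,0,0.455]},
  {"hand": 0,"translation": [20,7,-119],"angular": [0,0,0.455]},
  {"hand": 0,"translation": [20,7,-119],"angular": [0,0,0.355]},
  {"hand": 0,"translation": [20,7,-119],"angular": [0,0,0.255]},
])

```text
t: 13.6
eef_pos: [0.6339, -0.162, 0.0741]
tool_rot: [-0.0, 0.352, 0.936, -0.004]
contact_force: [-12.3, -12.3, 6.6]
gripper_width: 0.157
grasp_force: 49.6
```

```bash
python3 -c "
from h import *
o=st();print(o['q'])"
```

```text
t 13.6 eef_pos [ 0.634 -0.162  0.074] tool_rot [-0.     0.352  0.936 -0.004] contact_force [-12.347 -12.342   6.615] torque [-2.577  2.581  0.016] gripper_width 0.157 grasp_force 49.566 
[-0.16384932  0.67913232  0.45057001  1.75550032 -0.38190874  0.79697258
  1.32228475]
```

Emit:
drive_tool([
  {"hand": 0,"translation": [-1,-2,0],"angular": [0,0,-0.16]},
  {"hand": 0,"translation": [-1,-2,0],"angular": [0,0,-0.32]},
  {"hand": 0,"translation": [-1,-2,0],"angular": [0,0,-0.48]},
  {"hand": 0,"translation": [-1,-2,0],"angular": [0,0,-0.64]},
  {"hand": 0,"translation": [-1,-2,0],"angular": [0,0,-0.8]},
  {"hand": 0,"translation": [-1,-2,0],"angular": [0,0,-0.96]},
  {"hand": 0,"translation": [-1,-2,0],"angular": [0,0,-1.12]},
  {"hand": 0,"translation": [-1,-2,0],"angular": [0,0,-1.28]},
  {"hand": 0,"translation": [-1,-2,0],"angular": [0,0,-1.44]},
  {"hand": 0,"translation": [-1,-2,0],"angular": [0,0,-1.57]},
  {"hand": 0,"translation": [-1,-2,0],"angular": [0,0,-1.57]},
])

```text
t: 14.98
eef_pos: [0.6339, -0.1622, 0.0741]
tool_rot: [0.003, 0.91, 0.415, -0.002]
contact_force: [-10.1, -9.7, 4.5]
gripper_width: 0.16
grasp_force: 49.6
```

```bash
python3 -c "
from h import *
o=st();print(o['q'])"
```

```text
t 14.975 eef_pos [ 0.634 -0.162  0.074] tool_rot [ 0.003  0.91   0.415 -0.002] contact_force [-10.131  -9.739   4.536] torque [-2.101  2.104 -0.037] gripper_width 0.16 grasp_force 49.561 
[-0.40400611  0.81299803  0.84114879  1.77292271 -0.74746122  0.90827761
  0.05455394]
```

Emit:
drive_tool([
  {"hand": 0.6,"translation": [0,0,0],"angular": [0,0,0]},
  {"hand": 0.6,"translation": [0,0,0],"angular": [0,0,0]},
  {"hand": 0.6,"translation": [0,0,50],"angular": [0,0,0]},
  {"hand": 0.6,"translation": [0,0,110],"angular": [0,0,0.1]},
  {"hand": 0.6,"translation": [0,50,120],"angular": [0,0,0.26]},
  {"hand": 0.6,"translation": [10,100,120],"angular": [0,0,0.42]},
  {"hand": 0.6,"translation": [18,150,120],"angular": [0,0,0.58]},
  {"hand": 0.6,"translation": [18,190,120],"angular": [0,0,0.716]},
  {"hand": 0.6,"translation": [18,211,120],"angular": [0,0,0.716]},
  {"hand": 0.6,"translation": [18,211,120],"angular": [0,0,0.716]},
])

```text
t: 16.23
eef_pos: [0.6545, 0.0563, 0.1915]
tool_rot: [-0.0, 0.704, 0.71, 0.0]
contact_force: [0.1, -0.0, 0.0]
gripper_width: 0.6
grasp_force: 0.0
```

Run:
```python
from h import *
o=st();print(o['q']); m,im=snap("wrist","w5")
print(proj(m,[[.652,.0485,.12],[.645,.0135,.12],[.659,.0835,.12]]))
print([ (x["position"],x["score"]) for x in bot.find_in("wrist","shutter_grip")])
```

```text
t 16.225 eef_pos [0.655 0.056 0.192] tool_rot [-0.     0.704  0.71   0.   ] contact_force [ 0.052 -0.003  0.027] torque [-0.05   0.029  0.031] gripper_width 0.6 grasp_force 0.0 
[-0.71540718  0.61797981  0.79274374  1.69141835 -0.49817575  1.04493212
  0.25032469]
[[312.95142399 277.87992971]
 [299.80206021 338.54177355]
 [327.27190143 211.81539753]]
[([315.7, 254.5], 0.81)]
```

View pics/w5.png

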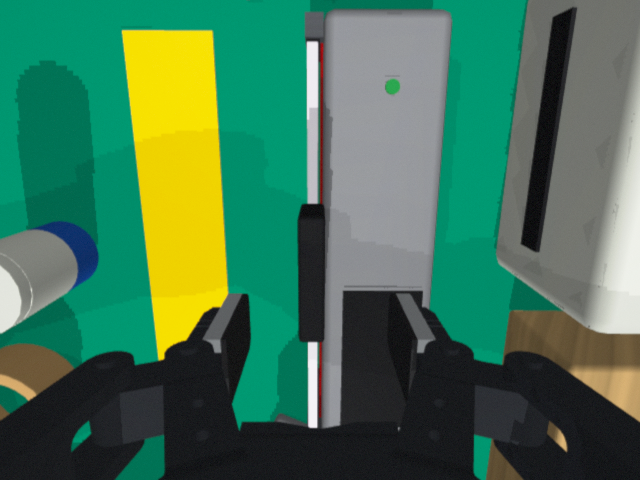

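Emit:
drive_tool([
  {"hand": 0.6,"translation": [-2,-8,-45],"angular": [0,0,0]},
  {"hand": 0.6,"translation": [-2,-8,-87],"angular": [0,0,0]},
  {"hand": 0.6,"translation": [-2,-8,-87],"angular": [0,0,0]},
  {"hand": 0,"translation": [-2,-8,-87],"angular": [0,0,0]},
  {"hand": 0,"translation": [-2,-8,-87],"angular": [0,0,0]},
  {"hand": 0,"translation": [-2,-8,-87],"angular": [0,0,0]},
  {"hand": 0,"translation": [-2,-8,-87],"angular": [0,0,0]},
])

```text
t: 17.2
eef_pos: [0.6509, 0.0458, 0.1063]
tool_rot: [-0.001, 0.705, 0.71, -0.001]
contact_force: [-9.7, -0.2, 9.2]
gripper_width: 0.157
grasp_force: 48.9
```

Emit:
drive_tool([
  {"hand": 0,"translation": [0,0,10],"angular": [0,0,0]},
  {"hand": 0,"translation": [0,0,20],"angular": [0,0,0]},
  {"hand": 0,"translation": [0,0,30],"angular": [0,0,0]},
  {"hand": 0,"translation": [0,0,40],"angular": [0,0,0]},
  {"hand": 0,"translation": [0,0,44],"angular": [0,0,0]},
  {"hand": 0,"translation": [0,0,44],"angular": [0,0,0]},
  {"hand": 0,"translation": [0,0,44],"angular": [0,0,0]},
])

```text
t: 18.08
eef_pos: [0.6508, 0.0458, 0.147]
tool_rot: [-0.001, 0.705, 0.71, -0.002]
contact_force: [-2.3, -4.1, -19.0]
gripper_width: 0.157
grasp_force: 50.8
```

Emit:
drive_tool([
  {"hand": 0.6,"translation": [0,0,0],"angular": [0,0,0]},
  {"hand": 0.8,"translation": [0,0,0],"angular": [0,0,0]},
  {"hand": 1,"translation": [0,0,50],"angular": [0,0,0]},
  {"hand": 1,"translation": [-20,10,100],"angular": [0,0,0]},
  {"hand": 1,"translation": [-70,30,125],"angular": [0,0,0]},
  {"hand": 1,"translation": [-120,60,125],"angular": [0,0,0]},
  {"hand": 1,"translation": [-170,85,125],"angular": [0,0,0]},
  {"hand": 1,"translation": [-191,94,125],"angular": [0,0,0]},
  {"hand": 1,"translation": [-191,94,125],"angular": [0,0,0]},
])

```text
t: 19.2
eef_pos: [0.4612, 0.1424, 0.2747]
tool_rot: [-0.001, 0.703, 0.711, 0.002]
contact_force: [0.2, 1.0, 0.0]
gripper_width: 0.997
grasp_force: 0.0
```

Run:
```python
from h import *
o=st();print(o['q']); m,im=snap("wrist","w6"); np.save("w6.npy",im)
comps(m,yellow(im),0,300,"ye")
h=hsv(im)
comps(m,(h[...,1]<60)&(h[...,2]>140),.09,300,"white")
print(proj(m,[[.442,.275,.09],[.45,.028,.09]]))
```

```text
t 19.2 eef_pos [0.461 0.142 0.275] tool_rot [-0.001  0.703  0.711  0.002] contact_force [0.177 0.961 0.014] torque [0.047 0.011 0.022] gripper_width 0.997 grasp_force 0.0 
[-1.29745822  0.1665081   0.99285954  2.01297586 -0.16609715  1.04017579
 -0.21554114]
ye [  364   153    76   260 15799] ctr 547 45 size 64 291 ang 0.3
white [ 253    0   77   79 4016] ctr 441 271 size 53 50 ang 0.6
white [456  64  47  66 949] ctr 577 236 size 22 44 ang 25.8
white [ 565  192   29  119 1067] ctr 670 117 size 8 98 ang 0.2
white [ 270  326   63   57 2359] ctr 449 25 size 52 54 ang 13.8
[[292.25737534  33.89645127]
 [303.2878774  350.96635141]]
```

View pics/w6.png

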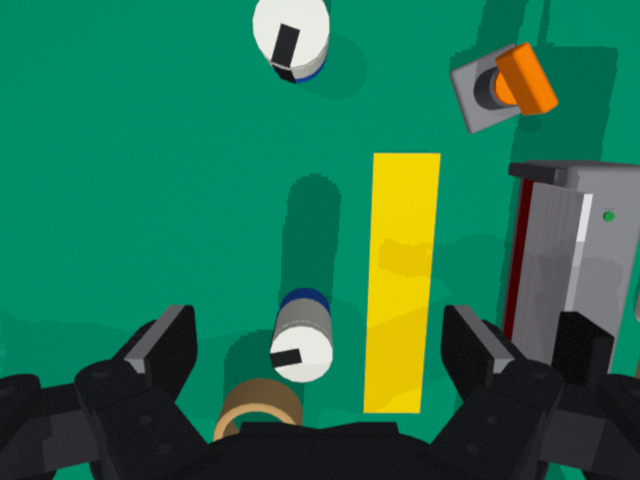

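```bash
cat >> h.py <<'E'
from scipy.optimize import least_squares
def lid(m,im,guess,z=.09,rad=.027):
    """centre and strip angle (deg) of a canister lid near guess (world xy)"""
    h=hsv(im); g=np.array(guess,float)
    W=(h[...,1]<60)&(h[...,2]>140)
    n,l,s,ce=cv2.connectedComponentsWithStats(W.astype(np.uint8))
    best=None
    for i in range(1,n):
        if s[i,4]<300: continue
        P=bp(m,px_of(l==i),z)[:,:2]; d=np.linalg.norm(P.mean(0)-g)
        if best is None or d<best[0]: best=(d,i,P)
    q=px_of(l==best[1]); hull=cv2.convexHull(q.astype(np.int32))[:,0]
    ed=(hull[:,0]>2)&(hull[:,0]<637)&(hull[:,1]>2)&(hull[:,1]<477)
    Hw=bp(m,hull[ed],z)[:,:2]
    c=least_squares(lambda c:np.hypot(*(Hw-c).T)-rad,best[2].mean(0),loss="soft_l1",f_scale=.001).x
    yy,xx=np.mgrid[0:480,0:640]; P=bp(m,np.c_[xx.ravel(),yy.ravel()],z)[:,:2].reshape(480,640,2)
    r=np.hypot(*(P-c).transpose(2,0,1)); B=(r<.024)&(h[...,2]<75)
    b=P[B]-c; v=b.mean(0)
    w,E=np.linalg.eigh(np.cov((b).T)); e=E[:,1]*np.sign(E[:,1]@v)
    return c,np.degrees(np.arctan2(v[1],v[0])),np.degrees(np.arctan2(e[1],e[0])),B.sum(),best[0]
E
python3 - <<'E'
from h import *
m=bot.camera_model("wrist");im=np.load("w6.npy")
print(lid(m,im,(.442,.273)));print(lid(m,im,(.449,.025)))
E
```

```text
(array([0.44410676, 0.27334453]), np.float64(-129.4835499566408), np.float64(-105.19676596437705), np.int64(727), np.float64(0.0037312326719952417))
(array([0.44914505, 0.02389179]), np.float64(-165.4349452476284), np.float64(-167.3479474629081), np.int64(342), np.float64(0.002644709861752225))
```

Emit:
drive_tool([
  {"hand": 1,"translation": [-10,50,-20],"angular": [0,0,0]},
  {"hand": 1,"translation": [-17,100,-60],"angular": [0,0,0]},
  {"hand": 1,"translation": [-17,131,-95],"angular": [0,0,0]},
  {"hand": 1,"translation": [-17,131,-95],"angular": [0,0,0]},
  {"hand": 1,"translation": [-17,131,-95],"angular": [0,0,0]},
], force=30)

```text
t: 19.88
eef_pos: [0.4464, 0.2705, 0.179]
tool_rot: [0.001, 0.705, 0.709, 0.001]
contact_force: [-0.4, -1.0, -0.4]
gripper_width: 1.001
grasp_force: 0.0
```

Run:
```python
from h import *
o=st();print(o['q']); m,im=snap("wrist","w7")
print(lid(m,im,(.444,.273)))
```

```text
t 19.875 eef_pos [0.446 0.27  0.179] tool_rot [0.001 0.705 0.709 0.001] contact_force [-0.429 -1.002 -0.371] torque [-0.041 -0.029 -0.054] gripper_width 1.001 grasp_force 0.0 
[-1.32771663  0.40380486  0.83965354  2.02628114 -0.38933279  0.87436919
 -0.26733228]
(array([0.44094094, 0.28053709]), np.float64(-106.48577234873105), np.float64(-107.33775374463251), np.int64(884), np.float64(0.01069475179857726))
```

View pics/w7.png

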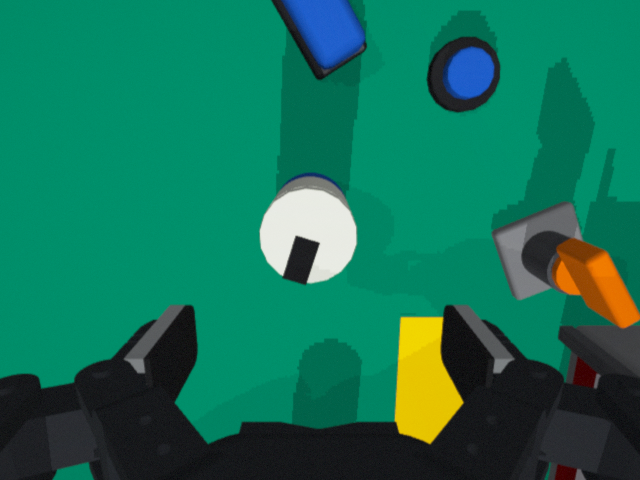

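Run:
```python
from h import *
m=bot.camera_model("wrist")
print(bp(m,[(308.5,236),(260,236),(357,236),(308,188),(308,284)],.09).round(4).tolist())
```

```text
[[0.4413, 0.2805, 0.09], [0.4145, 0.2804, 0.09], [0.468, 0.2806, 0.09], [0.441, 0.307, 0.09], [0.4409, 0.2523, 0.09]]
```

Emit:
drive_tool([
  {"hand": 1,"translation": [-5,10,-50],"angular": [0,0,0]},
  {"hand": 1,"translation": [-5,10,-107],"angular": [0,0,0]},
  {"hand": 1,"translation": [-5,10,-107],"angular": [0,0,0]},
  {"hand": 0.3,"translation": [-5,10,-107],"angular": [0,0,0]},
  {"hand": 0.3,"translation": [-5,10,-107],"angular": [0,0,0]},
  {"hand": 0.3,"translation": [-5,10,-107],"angular": [0,0,0]},
  {"hand": 0.3,"translation": [-5,10,-107],"angular": [0,0,0]},
  {"hand": 0.3,"translation": [-5,10,-90],"angular": [0,0,0]},
  {"hand": 0.3,"translation": [-5,10,-70],"angular": [0,0,0]},
], force=40)

```text
t: 21.05
eef_pos: [0.4395, 0.2818, 0.1102]
tool_rot: [-0.0, 0.704, 0.71, 0.0]
contact_force: [0.3, 0.3, -2.0]
gripper_width: 0.618
grasp_force: 43.1
```

Emit:
drive_tool([
  {"hand": 0.3,"translation": [0,0,0],"angular": [0,0,0.17]},
  {"hand": 0.3,"translation": [10,-10,0],"angular": [0,0,0.34]},
  {"hand": 0.3,"translation": [20,-20,0],"angular": [0,0,0.51]},
  {"hand": 0.3,"translation": [30,-40,0],"angular": [0,0,0.68]},
  {"hand": 0.3,"translation": [40,-60,0],"angular": [0,0,0.85]},
  {"hand": 0.3,"translation": [50,-80,0],"angular": [0,0,1.02]},
  {"hand": 0.3,"translation": [65,-100,0],"angular": [0,0,1.19]},
  {"hand": 0.3,"translation": [80,-120,0],"angular": [0,0,1.36]},
  {"hand": 0.3,"translation": [95,-135,0],"angular": [0,0,1.53]},
  {"hand": 0.3,"translation": [105,-142,0],"angular": [0,0,1.7]},
  {"hand": 0.3,"translation": [107,-142,0],"angular": [0,0,1.875]},
  {"hand": 0.3,"translation": [107,-142,0],"angular": [0,0,1.875]},
])

```text
t: 22.55
eef_pos: [0.547, 0.1391, 0.1098]
tool_rot: [0.001, -0.154, 0.988, -0.0]
contact_force: [-0.4, -0.3, -2.5]
gripper_width: 0.617
grasp_force: 43.2
```

```bash
python3 -c "
from h import *
o=st();print(o['q'])"
```

```text
t 22.55 eef_pos [0.547 0.139 0.11 ] tool_rot [ 0.001 -0.154  0.988 -0.   ] contact_force [-0.39  -0.301 -2.515] torque [ 0.046 -0.008 -0.007] gripper_width 0.617 grasp_force 43.184 
[-0.54880223  0.47198396  0.24194684  1.95215027 -0.16239546  0.7342039
  1.66886486]
```

Emit:
drive_tool([
  {"hand": 0.3,"translation": [-1,0,-25],"angular": [0,0,0]},
  {"hand": 0.3,"translation": [-1,0,-36],"angular": [0,0,0]},
  {"hand": 0.3,"translation": [-1,0,-37],"angular": [0,0,0]},
  {"hand": 0.3,"translation": [-1,0,-37],"angular": [0,0,0]},
  {"hand": 0.7,"translation": [-1,0,-37],"angular": [0,0,0]},
  {"hand": 1,"translation": [-1,0,-37],"angular": [0,0,0]},
  {"hand": 1,"translation": [-1,0,-37],"angular": [0,0,0]},
  {"hand": 1,"translation": [-1,0,0],"angular": [0,0,0]},
  {"hand": 1,"translation": [-1,0,50],"angular": [0,0,0]},
  {"hand": 1,"translation": [-1,0,80],"angular": [0,0,0]},
  {"hand": 1,"translation": [-1,0,80],"angular": [0,0,0]},
  {"hand": 1,"translation": [-1,0,80],"angular": [0,0,0]},
])

```text
t: 24.05
eef_pos: [0.5448, 0.1396, 0.1876]
tool_rot: [-0.001, -0.155, 0.988, -0.0]
contact_force: [0.5, -0.8, -0.1]
gripper_width: 1.004
grasp_force: 0.0
```

Run:
```python
from h import *
o=st();print(o['q']); m,im=snap("wrist","w8")
print(lid(m,im,(.547,.138)));comps(m,yellow(im),0,300,"ye")
```

```text
t 24.05 eef_pos [0.545 0.14  0.188] tool_rot [-0.001 -0.155  0.988 -0.   ] contact_force [ 0.541 -0.807 -0.087] torque [0.001 0.007 0.019] gripper_width 1.004 grasp_force 0.0 
[-0.58035623  0.36345638  0.2741054   1.9002869  -0.12369757  0.89526682
  1.63732128]
(array([0.54533346, 0.13834837]), np.float64(3.0128439967958456), np.float64(-0.5445376110915603), np.int64(748), np.float64(0.005274647539107168))
ye [    7    83   387   193 26182] ctr 547 45 size 65 292 ang 0.3
```

View pics/w8.png

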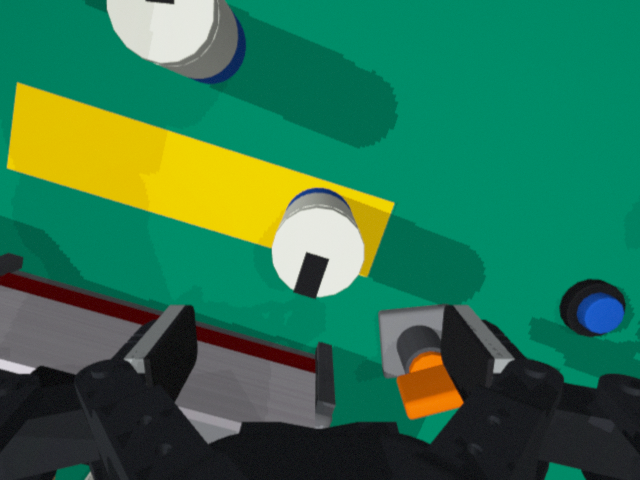

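Emit:
drive_tool([
  {"hand": 1,"translation": [-40,-45,0],"angular": [0,0,0]},
  {"hand": 1,"translation": [-80,-90,0],"angular": [0,0,0]},
  {"hand": 1,"translation": [-96,-115,0],"angular": [0,0,0]},
  {"hand": 1,"translation": [-96,-115,0],"angular": [0,0,0]},
  {"hand": 1,"translation": [-96,-115,0],"angular": [0,0,0]},
])

```text
t: 24.72
eef_pos: [0.4496, 0.0253, 0.1879]
tool_rot: [-0.0, -0.156, 0.988, 0.0]
contact_force: [0.2, 0.4, -0.2]
gripper_width: 1.002
grasp_force: 0.0
```

Run:
```python
from h import *
o=st();print(o['q']); m,im=snap("wrist","w9")
print(lid(m,im,(.449,.024)));comps(m,yellow(im),0,300,"ye")
```

```text
t 24.725 eef_pos [0.45  0.025 0.188] tool_rot [-0.    -0.156  0.988  0.   ] contact_force [ 0.248  0.391 -0.198] torque [-0.01  -0.019 -0.051] gripper_width 1.002 grasp_force 0.0 
[-0.48053413  0.179839    0.3207925   2.14831707 -0.07691583  0.82438442
  1.77129113]
(array([0.44732494, 0.02442574]), np.float64(-170.0237726462172), np.float64(-167.13791909587354), np.int64(943), np.float64(0.00032704349784656563))
ye [  132   250   310   140 17401] ctr 548 30 size 65 260 ang 0.2
```

Emit:
drive_tool([
  {"hand": 1,"translation": [-2,-1,-60],"angular": [0,0,0]},
  {"hand": 1,"translation": [-2,-1,-116],"angular": [0,0,0]},
  {"hand": 1,"translation": [-2,-1,-116],"angular": [0,0,0]},
  {"hand": 0.3,"translation": [-2,-1,-116],"angular": [0,0,0]},
  {"hand": 0.3,"translation": [-2,-1,-116],"angular": [0,0,0]},
  {"hand": 0.3,"translation": [-2,-1,-116],"angular": [0,0,0]},
  {"hand": 0.3,"translation": [-2,-1,-116],"angular": [0,0,0]},
  {"hand": 0.3,"translation": [-2,-1,-96],"angular": [0,0,0]},
  {"hand": 0.3,"translation": [-2,-1,-79],"angular": [0,0,0]},
  {"hand": 0.3,"translation": [-2,-1,-79],"angular": [0,0,0]},
])

```text
t: 26.02
eef_pos: [0.4487, 0.024, 0.1112]
tool_rot: [0.002, -0.156, 0.988, 0.0]
contact_force: [0.2, 0.2, -1.9]
gripper_width: 0.619
grasp_force: 43.3
```

Emit:
drive_tool([
  {"hand": 0.3,"translation": [0,0,0],"angular": [0,0,-0.17]},
  {"hand": 0.3,"translation": [15,0,0],"angular": [0,0,-0.34]},
  {"hand": 0.3,"translation": [30,-5,0],"angular": [0,0,-0.51]},
  {"hand": 0.3,"translation": [45,-10,0],"angular": [0,0,-0.68]},
  {"hand": 0.3,"translation": [60,-20,0],"angular": [0,0,-0.85]},
  {"hand": 0.3,"translation": [75,-30,0],"angular": [0,0,-1.02]},
  {"hand": 0.3,"translation": [90,-40,0],"angular": [0,0,-1.19]},
  {"hand": 0.3,"translation": [100,-50,0],"angular": [0,0,-1.36]},
  {"hand": 0.3,"translation": [100,-60,0],"angular": [0,0,-1.53]},
  {"hand": 0.3,"translation": [100,-66,0],"angular": [0,0,-1.7]},
  {"hand": 0.3,"translation": [100,-66,0],"angular": [0,0,-1.87]},
  {"hand": 0.3,"translation": [100,-66,0],"angular": [0,0,-2.0]},
])

```text
t: 27.52
eef_pos: [0.547, -0.0422, 0.1089]
tool_rot: [-0.0, 0.749, 0.663, -0.0]
contact_force: [0.4, 0.4, -4.0]
gripper_width: 0.622
grasp_force: 43.2
```

Emit:
drive_tool([
  {"hand": 0.3,"translation": [0,0,0],"angular": [0,0,-0.17]},
  {"hand": 0.3,"translation": [0,0,0],"angular": [0,0,-0.34]},
  {"hand": 0.3,"translation": [0,0,0],"angular": [0,0,-0.51]},
  {"hand": 0.3,"translation": [0,0,0],"angular": [0,0,-0.68]},
  {"hand": 0.3,"translation": [0,0,0],"angular": [0,0,-0.85]},
  {"hand": 0.3,"translation": [0,0,0],"angular": [0,0,-1.02]},
  {"hand": 0.3,"translation": [0,0,0],"angular": [0,0,-1.19]},
  {"hand": 0.3,"translation": [0,0,0],"angular": [0,0,-1.365]},
  {"hand": 0.3,"translation": [0,0,0],"angular": [0,0,-1.365]},
  {"hand": 0.3,"translation": [0,0,0],"angular": [0,0,-1.365]},
])

```text
t: 28.78
eef_pos: [0.5472, -0.0422, 0.1091]
tool_rot: [-0.0, 0.999, 0.046, -0.0]
contact_force: [-0.9, -0.4, -2.9]
gripper_width: 0.624
grasp_force: 43.2
```

```bash
python3 -c "
from h import *
o=st();print(o['q'])"
```

```text
t 28.775 eef_pos [ 0.547 -0.042  0.109] tool_rot [-0.     0.999  0.046 -0.   ] contact_force [-0.905 -0.418 -2.916] torque [-0.021  0.033 -0.014] gripper_width 0.624 grasp_force 43.159 
[-0.81893696  0.76928797  1.13076085  2.02184966 -0.88246436  0.95252493
 -0.69270958]
```

Emit:
drive_tool([
  {"hand": 0.3,"translation": [-1,0,-25],"angular": [0,0,0]},
  {"hand": 0.3,"translation": [-1,0,-35],"angular": [0,0,0]},
  {"hand": 0.3,"translation": [-1,0,-36],"angular": [0,0,0]},
  {"hand": 0.3,"translation": [-1,0,-36],"angular": [0,0,0]},
  {"hand": 0.7,"translation": [-1,0,-36],"angular": [0,0,0]},
  {"hand": 1,"translation": [-1,0,-36],"angular": [0,0,0]},
  {"hand": 1,"translation": [-1,0,-36],"angular": [0,0,0]},
  {"hand": 1,"translation": [-1,0,0],"angular": [0,0,0]},
  {"hand": 1,"translation": [-1,0,50],"angular": [0,0,0]},
  {"hand": 1,"translation": [-20,10,110],"angular": [0,0,0]},
  {"hand": 1,"translation": [-60,30,150],"angular": [0,0,0]},
  {"hand": 1,"translation": [-60,30,150],"angular": [0,0,0]},
])

```text
t: 30.28
eef_pos: [0.4868, -0.0072, 0.26]
tool_rot: [-0.003, 0.999, 0.049, 0.0]
contact_force: [0.2, -0.4, 0.4]
gripper_width: 1.005
grasp_force: 0.0
```

Run:
```python
from h import *
o=st();print(o['q']); m,im=snap("wrist","w10")
print(lid(m,im,(.547,-.042)));print(lid(m,im,(.547,.138)));comps(m,yellow(im),0,300,"ye")
print(proj(m,[[.547,-.042,.09],[.547,.138,.09]]))
ms,ims=snap("scene","s2"); print([(x["position"],x["score"]) for x in bot.find_in("scene","can0")], proj(ms,[[.547,-.042,.06],[.547,.138,.06]]))
```

```text
t 30.275 eef_pos [ 0.487 -0.007  0.26 ] tool_rot [-0.003  0.999  0.049  0.   ] contact_force [ 0.153 -0.399  0.366] torque [-0.023  0.055  0.018] gripper_width 1.005 grasp_force 0.0 
[-1.19010355  0.48660605  1.45241754  2.02730867 -0.54967265  1.11912988
 -0.96307412]
(array([ 0.54796234, -0.0436083 ]), np.float64(-1.7212177586812623), np.float64(-0.37225810594436715), np.int64(614), np.float64(0.0019477007190523185))
(array([0.54655792, 0.12687104]), np.float64(48.04091401925573), np.float64(-16.291809503757065), np.int64(521), np.float64(0.008512188942917972))
ye [  152    86   216    92 11561] ctr 547 56 size 65 195 ang 0.3
ye [ 394  110   37   74 1064] ctr 548 -86 size 65 28 ang 1.2
[[376.37495776 146.7807803 ]
 [122.76891282 120.97996803]]
[([330.3, 257.0], 0.96), ([377.2, 299.7], 0.71)] [[326.18677161 260.35479033]
 [377.2999828  294.8191988 ]]
```

View pics/w10.png

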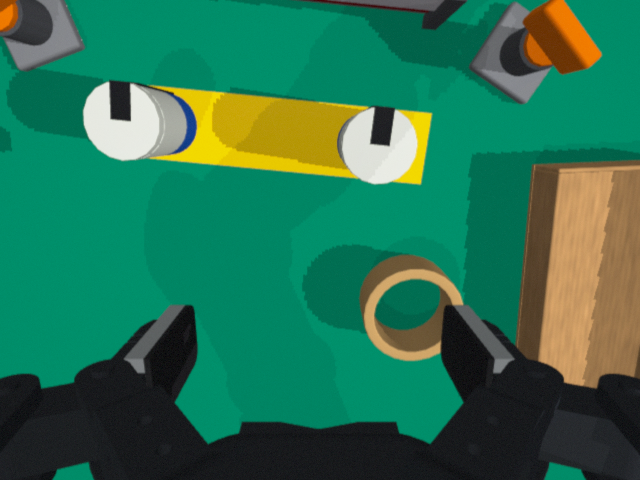

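Run:
```python
from h import *
m=bot.camera_model("wrist")
im=cv2.imread("pics/w10.png"); g=im.max(2)
for c0,c1,r0,r1 in((95,145,84,120),(360,405,109,145)):
    P=[]
    for r in range(r0,r1,2):
        k=np.nonzero(g[r,c0:c1]<75)[0]
        if len(k)>5: P.append((k.mean()+c0,r))
    P=np.array(P)[1:-2]; a,b=np.polyfit(P[:,1],P[:,0],1)
    e=np.array([[a*r0+b,r0],[a*r1+b,r1]]); w=bp(m,e,.09)[:,:2]; print(e.round(1).tolist(),w.round(3).tolist(),np.degrees(np.arctan2(*(w[0]-w[1])[::-1])))
```

```text
[[120.0, 84.0], [120.0, 120.0]] [[0.574, 0.131], [0.55, 0.132]] -2.1125490623441268
[[384.3, 109.0], [379.3, 145.0]] [[0.573, -0.052], [0.549, -0.051]] -0.9508092076765864
```

Emit:
drive_tool([
  {"hand": 0,"translation": [5,60,0],"angular": [0,0,0]},
  {"hand": 0,"translation": [10,120,0],"angular": [0,0,0]},
  {"hand": 0,"translation": [20,180,0],"angular": [0,0,0]},
  {"hand": 0,"translation": [30,240,0],"angular": [0,0,0]},
  {"hand": 0,"translation": [40,300,0],"angular": [0,0,0]},
  {"hand": 0,"translation": [50,350,-30],"angular": [0,0,0]},
  {"hand": 0,"translation": [59,380,-90],"angular": [0,0,0]},
  {"hand": 0,"translation": [59,380,-140],"angular": [0,0,0]},
  {"hand": 0,"translation": [59,380,-140],"angular": [0,0,0]},
  {"hand": 0,"translation": [59,380,-140],"angular": [0,0,0]},
])

```text
t: 31.68
eef_pos: [0.5486, 0.3655, 0.1208]
tool_rot: [0.001, 0.999, 0.043, 0.001]
contact_force: [0.6, 0.1, 0.4]
gripper_width: 0.004
grasp_force: 0.0
```

Run:
```python
from h import *
o=st();print(o['q']); m,im=snap("wrist","w11")
comps(m,blue(im),.022,100,"bl")
ms,ims=snap("scene","s3"); P=proj(ms,[[.547,-.042,.045],[.547,.138,.045]]);print([(x["position"],x["score"]) for x in bot.find_in("scene","can0")],P)
w=cv2.cvtColor(im,cv2.COLOR_RGB2BGR); s=cv2.resize(cv2.cvtColor(ims[200:400,250:500],cv2.COLOR_RGB2BGR),(600,480))
cv2.imwrite("pics/c11.png",cv2.resize(np.hstack([w,s]),(800,320)))
```

```text
t 31.675 eef_pos [0.549 0.365 0.121] tool_rot [0.001 0.999 0.043 0.001] contact_force [0.574 0.06  0.368] torque [-0.017  0.047  0.002] gripper_width 0.004 grasp_force 0.0 
[-1.37249537  0.91284019  1.13152776  1.74637733 -0.92059867  1.11471699
 -1.41916823]
bl [ 275  225   55   55 2366] ctr 547 374 size 33 31 ang 4.8
bl [628 253  12  53 455] ctr 546 177 size 33 6 ang 16.3
bl [162 401  36  38 638] ctr 426 446 size 12 35 ang 40.0
[([379.0, 297.4], 0.94), ([328.6, 255.6], 0.74)] [[326.22240347 265.27572633]
 [377.0061893  299.99661493]]
```

View pics/c11.png

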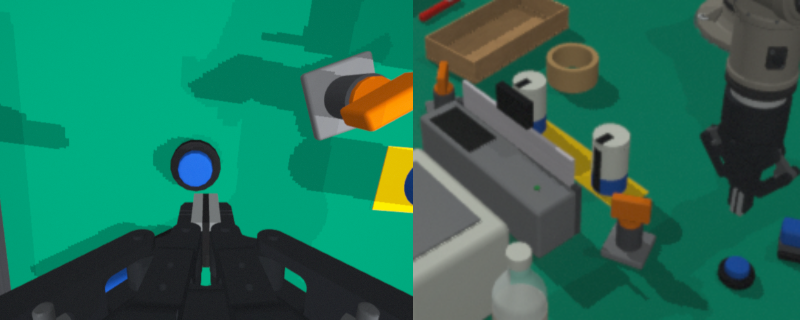

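Emit:
drive_tool([
  {"hand": 0,"translation": [-1,8,-40],"angular": [0,0,0]},
  {"hand": 0,"translation": [-1,8,-72],"angular": [0,0,0]},
  {"hand": 0,"translation": [-1,8,-72],"angular": [0,0,0]},
  {"hand": 0,"translation": [-1,8,-72],"angular": [0,0,0]},
  {"hand": 0,"translation": [-1,8,-72],"angular": [0,0,0]},
])

```text
t: 32.45
eef_pos: [0.5465, 0.3759, 0.0494]
tool_rot: [-0.001, 0.999, 0.044, 0.001]
contact_force: [-0.4, 0.3, -0.7]
gripper_width: 0.002
grasp_force: 0.0
```

Emit:
drive_tool([
  {"hand": 0,"translation": [0,-1,-8],"angular": [0,0,0]},
  {"hand": 0,"translation": [0,-1,-12],"angular": [0,0,0]},
  {"hand": 0,"translation": [0,-1,-16],"angular": [0,0,0]},
  {"hand": 0,"translation": [0,-1,-16],"angular": [0,0,0]},
  {"hand": 0,"translation": [0,-1,-16],"angular": [0,0,0]},
])

```text
t: 33.08
eef_pos: [0.5453, 0.3746, 0.0315]
tool_rot: [-0.0, 0.999, 0.044, -0.0]
contact_force: [-1.9, 0.1, 4.1]
gripper_width: 0.007
grasp_force: 2.0
```

Contact at 4 N; pressing further.

Emit:
drive_tool([
  {"hand": 0,"translation": [0,0,-3],"angular": [0,0,0]},
  {"hand": 0,"translation": [0,0,-6],"angular": [0,0,0]},
  {"hand": 0,"translation": [0,0,-8],"angular": [0,0,0]},
  {"hand": 0,"translation": [0,0,-8],"angular": [0,0,0]},
])

```text
t: 33.58
eef_pos: [0.5457, 0.3746, 0.0293]
tool_rot: [-0.002, 0.999, 0.044, -0.001]
contact_force: [-20.3, -3.8, 49.8]
gripper_width: 0.001
grasp_force: 24.6
```

Emit:
drive_tool([
  {"hand": 0,"translation": [0,0,8],"angular": [0,0,0]},
  {"hand": 0,"translation": [0,0,60],"angular": [0,0,0]},
  {"hand": 0.5,"translation": [-30,-30,120],"angular": [0,0,0]},
  {"hand": 1,"translation": [-70,-70,170],"angular": [0,0,0]},
  {"hand": 1,"translation": [-95,-120,190],"angular": [0,0,0]},
  {"hand": 1,"translation": [-95,-180,200],"angular": [0,0,0]},
  {"hand": 1,"translation": [-95,-240,200],"angular": [0,0,0]},
  {"hand": 1,"translation": [-95,-290,200],"angular": [0,0,0]},
  {"hand": 1,"translation": [-95,-320,200],"angular": [0,0,0]},
  {"hand": 1,"translation": [-95,-320,200],"angular": [0,0,0]},
  {"hand": 1,"translation": [-95,-320,200],"angular": [0,0,0]},
  {"hand": 1,"translation": [-95,-320,200],"angular": [0,0,0]},
])

```text
t: 35.08
eef_pos: [0.4505, 0.0558, 0.2231]
tool_rot: [0.0, 0.999, 0.045, -0.0]
contact_force: [-0.2, 0.1, 0.3]
gripper_width: 1.001
grasp_force: 0.0
```

Run:
```python
from h import *
o=st();print(o['q']); m,im=snap("wrist","w12")
print(lid(m,im,(.547,-.042)));print(lid(m,im,(.547,.138)));comps(m,yellow(im),0,300,"ye")
print([(x["position"],x["score"],bp(m,x["position"],.05).round(3).tolist()) for x in bot.find_in("wrist","can0")])
```

```text
t 35.075 eef_pos [0.45  0.056 0.223] tool_rot [ 0.     0.999  0.045 -0.   ] contact_force [-0.171  0.069  0.319] torque [-0.006  0.024 -0.002] gripper_width 1.001 grasp_force 0.0 
[-1.3630566   0.43293017  1.41720643  2.13729473 -0.5147087   0.99862124
 -1.14390793]
(array([ 0.54787558, -0.04380731]), np.float64(-2.3685062838988444), np.float64(-0.22026908289169897), np.int64(893), np.float64(0.002083437634038199))
(array([0.54515518, 0.13422802]), np.float64(20.31534916940141), np.float64(-5.488684070428925), np.int64(840), np.float64(0.004782573246780877))
ye [  162    43   351   109 16339] ctr 547 46 size 65 291 ang 0.3
[([203.3, 74.2], 0.95, [[0.548, 0.144, 0.05]]), ([479.9, 97.6], 0.62, [[0.55, -0.049, 0.05]])]
```

View pics/w12.png

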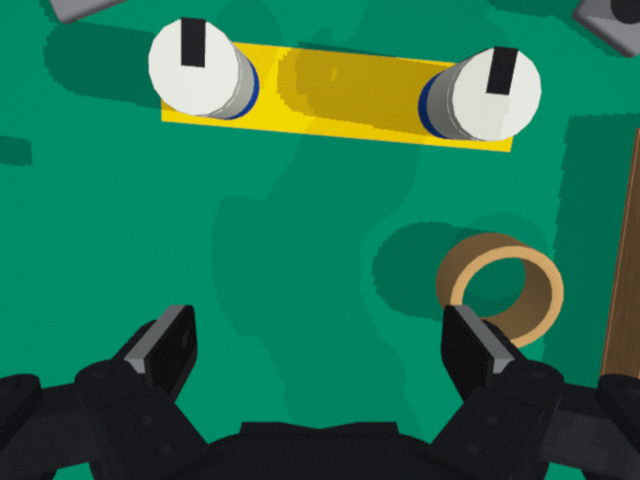

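Run:
```python
from h import *
m,i2=snap("wrist"); print(bot.get_obs()["eef_pos"])
g=i2.max(2)
for c0,c1,r0,r1 in((165,222,22,62),(475,530,52,90)):
    P=[]
    for r in range(r0,r1,2):
        k=np.nonzero(g[r,c0:c1]<75)[0]
        if len(k)>5: P.append((k.mean()+c0,r))
    P=np.array(P); a,b=np.polyfit(P[:,1],P[:,0],1)
    e=np.array([[a*r0+b,r0],[a*r1+b,r1]]); w=bp(m,e,.09)[:,:2]; print(e.round(1).tolist(),w.round(3).tolist(),np.degrees(np.arctan2(*(w[0]-w[1])[::-1])))
```

```text
[0.45045337 0.05539923 0.22318457]
[[192.1, 22.0], [192.0, 62.0]] [[0.571, 0.14], [0.55, 0.139]] 0.3190935137393927
[[504.5, 52.0], [497.1, 90.0]] [[0.572, -0.044], [0.551, -0.044]] -0.007742659020828027
```

Emit:
drive_tool([
  {"hand": 0,"translation": [0,60,0],"angular": [0,0,0]},
  {"hand": 0,"translation": [0,120,0],"angular": [0,0,0]},
  {"hand": 0,"translation": [0,180,0],"angular": [0,0,0]},
  {"hand": 0,"translation": [25,230,0],"angular": [0,0,0]},
  {"hand": 0,"translation": [60,275,-30],"angular": [0,0,0]},
  {"hand": 0,"translation": [95,318,-80],"angular": [0,0,0]},
  {"hand": 0,"translation": [95,318,-135],"angular": [0,0,0]},
  {"hand": 0,"translation": [95,318,-180],"angular": [0,0,0]},
  {"hand": 0,"translation": [95,318,-180],"angular": [0,0,0]},
  {"hand": 0,"translation": [95,318,-180],"angular": [0,0,0]},
  {"hand": 0,"translation": [95,318,-180],"angular": [0,0,0]},
])

```text
t: 36.6
eef_pos: [0.5466, 0.3732, 0.0458]
tool_rot: [-0.001, 0.999, 0.044, 0.001]
contact_force: [-0.5, -0.7, -0.7]
gripper_width: 0.001
grasp_force: 0.0
```

Emit:
drive_tool([
  {"hand": 0,"translation": [0,0,-3],"angular": [0,0,0]},
  {"hand": 0,"translation": [0,0,-3],"angular": [0,0,0]},
])

```text
t: 36.85
eef_pos: [0.5453, 0.3729, 0.0408]
tool_rot: [-0.0, 0.999, 0.044, 0.0]
contact_force: [0.1, 0.1, 0.3]
gripper_width: -0.005
grasp_force: 0.0
```

Emit:
drive_tool([
  {"hand": 0,"translation": [0,0,-2],"angular": [0,0,0]},
  {"hand": 0,"translation": [0,0,-2],"angular": [0,0,0]},
])

```text
t: 37.1
eef_pos: [0.5452, 0.3726, 0.0381]
tool_rot: [0.0, 0.999, 0.044, -0.0]
contact_force: [0.4, 0.1, -0.6]
gripper_width: 0.002
grasp_force: 0.0
```

Emit:
drive_tool([
  {"hand": 0,"translation": [0,0,-2],"angular": [0,0,0]},
  {"hand": 0,"translation": [0,0,-2],"angular": [0,0,0]},
])

```text
t: 37.35
eef_pos: [0.5455, 0.3726, 0.0363]
tool_rot: [0.0, 0.999, 0.044, 0.0]
contact_force: [-0.0, 0.5, 0.7]
gripper_width: 0.0
grasp_force: 0.1
```

Emit:
drive_tool([
  {"hand": 0,"translation": [0,0,-2],"angular": [0,0,0]},
  {"hand": 0,"translation": [0,0,-2],"angular": [0,0,0]},
])

```text
t: 37.6
eef_pos: [0.5455, 0.3727, 0.0344]
tool_rot: [-0.0, 0.999, 0.044, 0.0]
contact_force: [-0.7, -0.3, 2.5]
gripper_width: -0.003
grasp_force: 1.2
```

Emit:
drive_tool([
  {"hand": 0,"translation": [0,0,-2],"angular": [0,0,0]},
  {"hand": 0,"translation": [0,0,-2],"angular": [0,0,0]},
])

```text
t: 37.85
eef_pos: [0.5455, 0.3726, 0.0324]
tool_rot: [-0.0, 0.999, 0.044, 0.0]
contact_force: [-0.1, 0.1, 3.6]
gripper_width: -0.004
grasp_force: 1.8
```

Emit:
drive_tool([
  {"hand": 0,"translation": [0,0,-3],"angular": [0,0,0]},
  {"hand": 0,"translation": [0,0,-5],"angular": [0,0,0]},
  {"hand": 0,"translation": [0,0,-5],"angular": [0,0,0]},
])

```text
t: 38.22
eef_pos: [0.5457, 0.3727, 0.0299]
tool_rot: [-0.001, 0.999, 0.044, -0.0]
contact_force: [-7.7, -1.8, 22.7]
gripper_width: 0.0
grasp_force: 11.9
```

Emit:
drive_tool([
  {"hand": 0,"translation": [0,0,8],"angular": [0,0,0]},
  {"hand": 0,"translation": [0,0,60],"angular": [0,0,0]},
  {"hand": 0.5,"translation": [-20,-40,110],"angular": [0,0,0]},
  {"hand": 1,"translation": [-40,-90,150],"angular": [0,0,0]},
  {"hand": 1,"translation": [-45,-145,155],"angular": [0,0,0]},
  {"hand": 1,"translation": [-45,-200,155],"angular": [0,0,0]},
  {"hand": 1,"translation": [-25,-235,155],"angular": [0,0,0]},
  {"hand": 1,"translation": [0,-235,155],"angular": [0,0,0]},
  {"hand": 1,"translation": [0,-235,155],"angular": [0,0,0]},
  {"hand": 1,"translation": [0,-235,155],"angular": [0,0,0]},
])

```text
t: 39.48
eef_pos: [0.5445, 0.1379, 0.1818]
tool_rot: [0.0, 0.999, 0.045, -0.001]
contact_force: [-0.4, 0.0, 0.3]
gripper_width: 0.999
grasp_force: 0.0
```

Run:
```python
from h import *
o=st();print(o['q']); m,im=snap("wrist","w13")
print(lid(m,im,(.547,.138)))
ms,ims=snap("side","sd2"); 
ca=bot.outline_of("side","carton")[0]; 
P=bp(ms,px_of(ca["pixels"]),.045)[:,:2]*1000; print(ca["score"],cv2.minAreaRect(P.astype(np.float32)))
print([(x["position"],x["score"]) for x in bot.find_in("side","can0")],proj(ms,[[.547,-.042,.045],[.546,.139,.045]]))
```

```text
t 39.475 eef_pos [0.545 0.138 0.182] tool_rot [ 0.     0.999  0.045 -0.001] contact_force [-0.412  0.014  0.342] torque [0.03  0.014 0.036] gripper_width 0.999 grasp_force 0.0 
[-1.17116784  0.65257872  1.16851868  1.94025056 -0.7053529   1.03837163
 -1.1647241 ]
(array([0.54718545, 0.13877903]), np.float64(0.5705606209035853), np.float64(0.15064484622401078), np.int64(984), np.float64(0.0015537554088089196))
0.98 ((415.96246337890625, -291.9150390625), (283.2087097167969, 157.31317138671875), 7.807994365692139)
[([282.3, 206.5], 0.79), ([319.2, 230.9], 0.59)] [[318.52716106 237.27245462]
 [281.13588287 206.31849612]]
```

View pics/sd2.png

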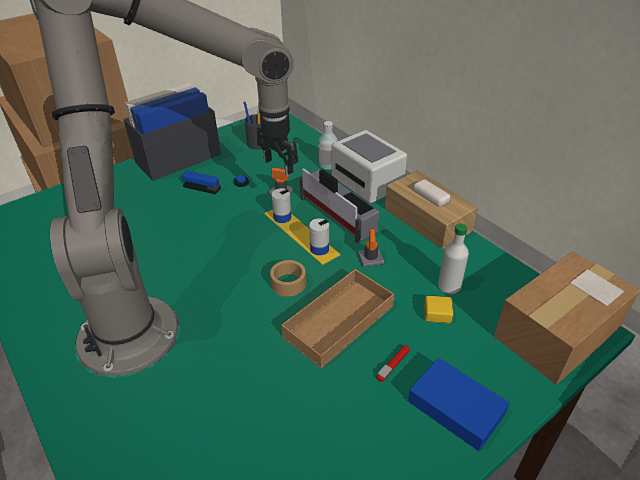

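Emit:
drive_tool([
  {"hand": 1,"translation": [2,1,-55],"angular": [0,0,0]},
  {"hand": 1,"translation": [2,1,-108],"angular": [0,0,0]},
  {"hand": 1,"translation": [2,1,-108],"angular": [0,0,0]},
  {"hand": 0.3,"translation": [2,1,-108],"angular": [0,0,0]},
  {"hand": 0.3,"translation": [2,1,-108],"angular": [0,0,0]},
  {"hand": 0.3,"translation": [2,1,-108],"angular": [0,0,0]},
  {"hand": 0.3,"translation": [2,1,-108],"angular": [0,0,0]},
  {"hand": 0.3,"translation": [2,1,-70],"angular": [0,0,0]},
  {"hand": 0.3,"translation": [2,1,-30],"angular": [0,0,0]},
  {"hand": 0.3,"translation": [2,1,10],"angular": [0,0,0]},
  {"hand": 0.3,"translation": [2,1,10],"angular": [0,0,0]},
], force=40)

```text
t: 41.05
eef_pos: [0.5494, 0.1387, 0.1961]
tool_rot: [-0.001, 0.999, 0.044, 0.003]
contact_force: [-0.1, 0.1, -3.2]
gripper_width: 0.621
grasp_force: 44.1
```

Emit:
drive_tool([
  {"hand": 0.3,"translation": [-40,-30,0],"angular": [0,0,0]},
  {"hand": 0.3,"translation": [-75,-70,0],"angular": [0,0,0]},
  {"hand": 0.3,"translation": [-90,-125,0],"angular": [0,0,0]},
  {"hand": 0.3,"translation": [-90,-180,0],"angular": [0,0,0]},
  {"hand": 0.3,"translation": [-90,-235,0],"angular": [0,0,0]},
  {"hand": 0.3,"translation": [-80,-290,0],"angular": [0,0,0]},
  {"hand": 0.3,"translation": [-60,-345,0],"angular": [0,0,0]},
  {"hand": 0.3,"translation": [-45,-390,0],"angular": [0,0,0]},
  {"hand": 0.3,"translation": [-42,-414,0],"angular": [0,0,0]},
  {"hand": 0.3,"translation": [-42,-414,0],"angular": [0,0,0]},
  {"hand": 0.3,"translation": [-42,-414,0],"angular": [0,0,0]},
])

```text
t: 42.42
eef_pos: [0.505, -0.2743, 0.1918]
tool_rot: [-0.001, 0.999, 0.044, -0.0]
contact_force: [0.3, 0.2, -2.2]
gripper_width: 0.62
grasp_force: 43.9
```

Run:
```python
from h import *
o=st();print(o['q']); m,im=snap("wrist","w14")
for x in bot.outline_of("wrist","carton")[:2]:
    P=px_of(x["pixels"]); print(x["score"],P.min(0),P.max(0),cv2.minAreaRect((bp(m,P,.045)[:,:2]*1000).astype(np.float32)))
c=np.array([.425,-.284]);a=np.radians(6.5);R=np.array([[np.cos(a),-np.sin(a)],[np.sin(a),np.cos(a)]])
K=[[*(c+R@np.array(s)),.045] for s in((.13,.065),(.13,-.065),(-.13,-.065),(-.13,.065))]
pts=proj(m,K).round().astype(int);print(pts.tolist())
b=im[:,:,::-1].copy(); cv2.polylines(b,[pts.reshape(-1,1,2)],True,(0,0,255),1); cv2.imwrite("pics/w14b.png",b)
```

```text
t 42.425 eef_pos [ 0.505 -0.274  0.192] tool_rot [-0.001  0.999  0.044 -0.   ] contact_force [ 0.349  0.224 -2.233] torque [ 0.058 -0.039 -0.003] gripper_width 0.62 grasp_force 43.946 
[-0.35930334  0.58451658  1.05306669  1.89908134 -0.59969809  1.01684268
 -0.52341025]
0.92 [213 152] [407 428] ((448.7041931152344, -278.67822265625), (216.00794982910156, 130.63006591796875), 7.794972896575928)
[[219, 161], [415, 156], [404, 477], [247, 479]]
```

View pics/w14b.png

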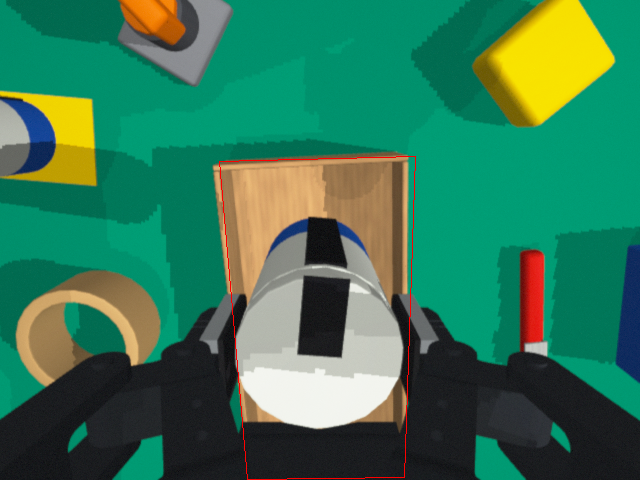

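Emit:
drive_tool([
  {"hand": 0.3,"translation": [0,3,-50],"angular": [0,0,0]},
  {"hand": 0.3,"translation": [0,3,-95],"angular": [0,0,0]},
  {"hand": 0.3,"translation": [0,3,-108],"angular": [0,0,0]},
  {"hand": 0.3,"translation": [0,3,-113],"angular": [0,0,0]},
  {"hand": 0.3,"translation": [0,3,-113],"angular": [0,0,0]},
  {"hand": 0.3,"translation": [0,3,-113],"angular": [0,0,0]},
])

```text
t: 43.28
eef_pos: [0.5065, -0.2728, 0.0807]
tool_rot: [0.001, 0.999, 0.045, 0.001]
contact_force: [-0.2, 1.6, 3.7]
gripper_width: 0.622
grasp_force: 44.5
```

Emit:
drive_tool([
  {"hand": 0.6,"translation": [0,0,0],"angular": [0,0,0]},
  {"hand": 0.85,"translation": [0,0,0],"angular": [0,0,0]},
  {"hand": 1,"translation": [0,0,0],"angular": [0,0,0]},
  {"hand": 1,"translation": [0,0,40],"angular": [0,0,0]},
  {"hand": 1,"translation": [0,0,100],"angular": [0,0,0]},
  {"hand": 1,"translation": [10,60,110],"angular": [0,0,0]},
  {"hand": 1,"translation": [25,120,110],"angular": [0,0,0]},
  {"hand": 1,"translation": [35,175,110],"angular": [0,0,0]},
  {"hand": 1,"translation": [41,228,105],"angular": [0,0,0]},
  {"hand": 1,"translation": [41,228,105],"angular": [0,0,0]},
  {"hand": 1,"translation": [41,228,105],"angular": [0,0,0]},
])

```text
t: 44.65
eef_pos: [0.5462, -0.0448, 0.1843]
tool_rot: [0.0, 0.999, 0.044, -0.0]
contact_force: [-0.1, -0.6, -0.1]
gripper_width: 0.998
grasp_force: 0.0
```

Run:
```python
from h import *
o=st();print(o['q']); m,im=snap("wrist","w15")
print(lid(m,im,(.547,-.043)))
```

```text
t 44.65 eef_pos [ 0.546 -0.045  0.184] tool_rot [ 0.     0.999  0.044 -0.   ] contact_force [-0.066 -0.648 -0.128] torque [ 0.01  -0.003  0.026] gripper_width 0.998 grasp_force 0.0 
[-0.83474527  0.57696975  1.11062766  1.96924578 -0.62351723  0.98992317
 -0.90404956]
(array([ 0.54860843, -0.04377093]), np.float64(-0.04602176920443295), np.float64(-0.24313897348167096), np.int64(960), np.float64(0.0010131746783651366))
```

Emit:
drive_tool([
  {"hand": 1,"translation": [2,1,-55],"angular": [0,0,0]},
  {"hand": 1,"translation": [2,1,-110],"angular": [0,0,0]},
  {"hand": 1,"translation": [2,1,-110],"angular": [0,0,0]},
  {"hand": 0.3,"translation": [2,1,-110],"angular": [0,0,0]},
  {"hand": 0.3,"translation": [2,1,-110],"angular": [0,0,0]},
  {"hand": 0.3,"translation": [2,1,-110],"angular": [0,0,0]},
  {"hand": 0.3,"translation": [2,1,-110],"angular": [0,0,0]},
  {"hand": 0.3,"translation": [2,1,-70],"angular": [0,0,0]},
  {"hand": 0.3,"translation": [2,1,-30],"angular": [0,0,0]},
  {"hand": 0.3,"translation": [2,1,8],"angular": [0,0,0]},
  {"hand": 0.3,"translation": [2,1,8],"angular": [0,0,0]},
], force=40)

```text
t: 46.08
eef_pos: [0.5503, -0.0438, 0.1959]
tool_rot: [-0.0, 0.999, 0.044, 0.003]
contact_force: [0.5, 0.2, -1.8]
gripper_width: 0.616
grasp_force: 44.1
```

Emit:
drive_tool([
  {"hand": 0.3,"translation": [-40,-30,0],"angular": [0,0,0]},
  {"hand": 0.3,"translation": [-80,-65,0],"angular": [0,0,0]},
  {"hand": 0.3,"translation": [-110,-110,0],"angular": [0,0,0]},
  {"hand": 0.3,"translation": [-121,-165,0],"angular": [0,0,0]},
  {"hand": 0.3,"translation": [-121,-215,0],"angular": [0,0,0]},
  {"hand": 0.3,"translation": [-121,-237,0],"angular": [0,0,0]},
  {"hand": 0.3,"translation": [-121,-237,0],"angular": [0,0,0]},
  {"hand": 0.3,"translation": [-121,-237,0],"angular": [0,0,0]},
])

```text
t: 47.08
eef_pos: [0.4271, -0.2792, 0.1918]
tool_rot: [-0.001, 0.999, 0.045, -0.0]
contact_force: [-0.3, 0.1, -1.8]
gripper_width: 0.618
grasp_force: 44.0
```

Run:
```python
from h import *
o=st();print(o['q']); m,im=snap("side","sd3")
r=[(x["position"],round(x["score"],2)) for x in bot.find_in("side","can0")];print(r,proj(m,[[.5065,-.2728,.049]]))
```

```text
t 47.075 eef_pos [ 0.427 -0.279  0.192] tool_rot [-0.001  0.999  0.045 -0.   ] contact_force [-0.312  0.059 -1.829] torque [ 0.01  -0.086  0.027] gripper_width 0.618 grasp_force 44.027 
[-0.38706721  0.47015176  1.10582452  2.04577972 -0.52453543  0.94338343
 -0.48233893]
[([336.1, 273.5], 0.97), ([363.0, 288.8], 0.78), ([311.3, 182.6], 0.6)] [[362.45847587 290.38993875]]
```

Emit:
drive_tool([
  {"hand": 0.3,"translation": [0,-2,-50],"angular": [0,0,0]},
  {"hand": 0.3,"translation": [0,-2,-95],"angular": [0,0,0]},
  {"hand": 0.3,"translation": [0,-2,-108],"angular": [0,0,0]},
  {"hand": 0.3,"translation": [0,-2,-113],"angular": [0,0,0]},
  {"hand": 0.3,"translation": [0,-2,-113],"angular": [0,0,0]},
  {"hand": 0.3,"translation": [0,-2,-113],"angular": [0,0,0]},
  {"hand": 0.6,"translation": [0,-2,-113],"angular": [0,0,0]},
  {"hand": 0.85,"translation": [0,-2,-113],"angular": [0,0,0]},
  {"hand": 1,"translation": [0,-2,-113],"angular": [0,0,0]},
  {"hand": 1,"translation": [0,-2,-70],"angular": [0,0,0]},
  {"hand": 1,"translation": [0,-2,-10],"angular": [0,0,0]},
  {"hand": 1,"translation": [0,-2,30],"angular": [0,0,0]},
])

```text
t: 48.68
eef_pos: [0.4276, -0.283, 0.2246]
tool_rot: [0.001, 0.999, 0.044, 0.001]
contact_force: [0.4, -0.2, -0.9]
gripper_width: 0.998
grasp_force: 0.0
```

Emit:
drive_tool([
  {"hand": 0.8,"translation": [30,50,10],"angular": [0,0,0.16]},
  {"hand": 0.6,"translation": [70,95,10],"angular": [0,0,0.32]},
  {"hand": 0.6,"translation": [110,135,10],"angular": [0,0,0.48]},
  {"hand": 0.6,"translation": [140,175,10],"angular": [0,0,0.64]},
  {"hand": 0.6,"translation": [170,215,10],"angular": [0,0,0.8]},
  {"hand": 0.6,"translation": [200,255,10],"angular": [0,0,0.96]},
  {"hand": 0.6,"translation": [215,295,10],"angular": [0,0,1.12]},
  {"hand": 0.6,"translation": [223,327,10],"angular": [0,0,1.28]},
  {"hand": 0.6,"translation": [223,327,10],"angular": [0,0,1.44]},
  {"hand": 0.6,"translation": [223,327,10],"angular": [0,0,1.48]},
  {"hand": 0.6,"translation": [223,327,10],"angular": [0,0,1.48]},
])

```text
t: 50.05
eef_pos: [0.6502, 0.0437, 0.2324]
tool_rot: [0.0, 0.709, 0.705, -0.0]
contact_force: [-0.1, 0.2, 0.8]
gripper_width: 0.601
grasp_force: 0.0
```

Run:
```python
from h import *
o=st();print(o['q']); m,im=snap("wrist","w16"); print(proj(m,[[.644,.0135,.16],[.658,.0835,.16]]).round())
print([(x["position"],x["score"]) for x in bot.find_in("wrist","shutter_grip")])
g=im.max(2); mask=(g<45); mask[330:]=0
comps(m,mask,.16,400)
```

```text
t 50.05 eef_pos [0.65  0.044 0.232] tool_rot [ 0.     0.709  0.705 -0.   ] contact_force [-0.129  0.246  0.772] torque [-0.018 -0.    -0.055] gripper_width 0.601 grasp_force 0.0 
[-0.63220806  0.52288072  0.67388021  1.66190266 -0.36004722  1.08437164
  0.14171443]
[[307. 317.]
 [333. 186.]]
[([319.5, 233.7], 0.96)]
 [ 505    1   39  215 3100] ctr 747 116 size 96 7 ang 90.0
 [ 306  183   27  136 3422] ctr 651 49 size 13 72 ang 0.1
 [ 347  253   69   77 4787] ctr 683 27 size 35 43 ang 0.1
 [226 294  24  36 524] ctr 607 17 size 20 13 ang 89.4
```

Emit:
drive_tool([
  {"hand": 0.6,"translation": [1,3,-45],"angular": [0,0,0]},
  {"hand": 0.6,"translation": [1,3,-85],"angular": [0,0,0]},
  {"hand": 0.6,"translation": [1,3,-85],"angular": [0,0,0]},
  {"hand": 0,"translation": [1,3,-85],"angular": [0,0,0]},
  {"hand": 0,"translation": [1,3,-85],"angular": [0,0,0]},
  {"hand": 0,"translation": [1,3,-85],"angular": [0,0,0]},
  {"hand": 0,"translation": [1,3,-85],"angular": [0,0,0]},
], force=50)

```text
t: 51.02
eef_pos: [0.6508, 0.0474, 0.1488]
tool_rot: [-0.0, 0.708, 0.706, -0.0]
contact_force: [-5.7, -0.9, 4.4]
gripper_width: 0.158
grasp_force: 52.7
```

Emit:
drive_tool([
  {"hand": 0,"translation": [0,0,-10],"angular": [0,0,0]},
  {"hand": 0,"translation": [0,0,-20],"angular": [0,0,0]},
  {"hand": 0,"translation": [0,0,-30],"angular": [0,0,0]},
  {"hand": 0,"translation": [0,0,-38],"angular": [0,0,0]},
  {"hand": 0,"translation": [0,0,-43],"angular": [0,0,0]},
  {"hand": 0,"translation": [0,0,-43],"angular": [0,0,0]},
  {"hand": 0,"translation": [0,0,-43],"angular": [0,0,0]},
])

```text
t: 51.9
eef_pos: [0.651, 0.0473, 0.1089]
tool_rot: [-0.001, 0.708, 0.706, 0.001]
contact_force: [-16.0, 1.2, 28.6]
gripper_width: 0.153
grasp_force: 56.2
```

Emit:
drive_tool([
  {"hand": 0.3,"translation": [0,0,0],"angular": [0,0,0]},
  {"hand": 0.6,"translation": [0,0,0],"angular": [0,0,0]},
  {"hand": 0.6,"translation": [0,0,0],"angular": [0,0,0]},
  {"hand": 0.6,"translation": [0,0,50],"angular": [0,0,0]},
  {"hand": 0.6,"translation": [-10,0,110],"angular": [0,0,0]},
  {"hand": 0.6,"translation": [-60,0,160],"angular": [0,0,0]},
  {"hand": 0.6,"translation": [-100,0,180],"angular": [0,0,0]},
  {"hand": 0.6,"translation": [-100,0,180],"angular": [0,0,0]},
  {"hand": 0.6,"translation": [-100,0,180],"angular": [0,0,0]},
])

```text
t: 53.02
eef_pos: [0.5517, 0.0481, 0.2842]
tool_rot: [0.0, 0.708, 0.707, 0.0]
contact_force: [0.2, 0.5, -0.7]
gripper_width: 0.599
grasp_force: 0.0
```

Run:
```python
from h import *
st(); m,im=snap("side"); _,i2=snap("scene")
b=np.hstack([cv2.resize(im[130:390,160:500],(400,306)),cv2.resize(i2[160:400,200:500],(400,306))])
cv2.imwrite("pics/fin.png",b[:,:,::-1])
h=hsv(im)
```

```text
t 53.025 eef_pos [0.552 0.048 0.284] tool_rot [0.    0.708 0.707 0.   ] contact_force [ 0.209  0.501 -0.718] torque [ 0.034  0.027 -0.01 ] gripper_width 0.599 grasp_force 0.0
```

View pics/fin.png

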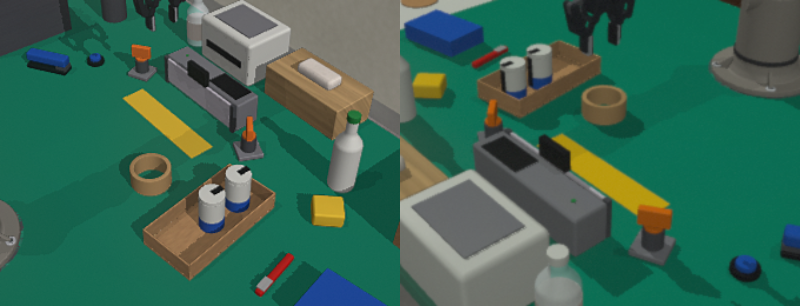

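The final picture shows both canisters upright in the carton, the shutter shut, both knobs turned and the other things where they were, so I'm handing the job in.

```bash
python3 -c "
from station import bot
print(bot.hand_in())"
```

```text
the job is handed in; nothing more can be done
None
```

I handed the job in at about 53 s with every step done: both knobs are about 100° loose (one anticlockwise, one clockwise), both canisters present were scanned facing the window and packed upright in the carton, and the shutter is fully shut. I pressed the scan key twice, both times to its stop; the first press reached about 50 N at the fingertips.

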